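# Lay out banded microscope objectives in a row and chock it

### The arm

A 6-joint arm with a two-finger parallel gripper is mounted at the origin on the work surface. World frame = base frame: x ahead of the robot, y to its left, z up, the work surface at z = 0. Lengths are in m, angles in rad, forces in N, time in s.
With the tool pointing down it reaches from about 0.375 to 0.9 m from the base axis. Payload 3.1 kg.
Tool frame: the origin (TCP) lies midway between the tips of the shut fingers; the grasp point (between the pads) lies 19 mm behind it; z points along the fingers, x is the direction in which the jaws open and shut, and the axes are right-handed (so a half turn about z gives the same grasp; the last joint's range is limited). The gripper opens to 87 mm and grips with 3 to 60 N. Pads are 19 mm wide; open, the fingers measure 117 mm over their backs; the gripper's body (75 mm by 190 mm) begins 51 mm behind the grasp point.
Start: joints at [0.98, 0.527, 1.433, -0, 1.181, -0.178], TCP at [0.251, 0.572, 0.223] pointing down, gripper open.
Joint ranges: [-3.08, 3.08], [-0.75, 2.2], [0.22, 2.44], [-1.43, 4.57], [0, 2.65], [-2.85, 2.85]. Speed limits (rad/s): [2.79, 2.79, 3.14, 3.14, 3.14, 3.14].

### API

Orientations are given as a unit quaternion [x, y, z, w].
In Python, from rig import * gives the robot as it stands.
- The arm moves only by the tool drive_tool, never from a script. Its argument "plan" is a list of rows, each an object with "offset": the shift along the tool's x, y, z in cm, a list of three; "delta_rot": the turn, a rotation vector about the tool's x, y, z in degrees, a list of three; "jaw": the finger opening in cm, from 0 to 8.7. In form: [{"offset": [dx, dy, dz], "delta_rot": [wx, wy, wz], "jaw": jaw}, ...]. A call has exactly 8 rows; each row is the pose to reach, as a shift and turn from the pose commanded when the call began, along the tool's axes at that moment; what a row does not reach only later rows make up. A row lasts 1/12 s, in which the tool goes at most 41.7 mm and 7.16 degrees, less where a joint would pass 70% of its speed; a pose out of reach is approached as far as the arm can. A call with a gripper value outside its range is refused whole. The fingers move at their own pace and stop on an object; "squeeze" is the grip in N (left out, the last holds). Time passes only in rows, so rows that repeat a pose let the fingers close, or fill a call up. It gives the time, the measured TCP pose, the force and the opening at its end, in the units of the state.
- get_obs(): the state, without advancing time (a new reading comes with each control period).
- camera(name): name is "scene" or "top" or "wrist"; returns the picture (400x640x3 uint8, red, green, blue); there is no depth.
- calibration(name): a dict with "K" (3x3 intrinsics, pixels), "pose" (4x4, takes a point from camera to world coordinates); the wrist camera has in their place "tool_from_camera" (4x4, takes a point from camera to tool coordinates, whose origin is the TCP and whose axes are the tool frame's). Camera axes: x right, y down, z forward; pixel columns grow to the right and rows downward; lengths in m; the calibration is good to about 2 mm. A picture is of the moment at which its call begins: read the wrist's pose just before it. calibration takes no time and is no camera call.
- hand_in(): hands the job in, once; it reports no verdict.
The state is a dict: "time": time; "q": joint angles; "joint_velocities": joint speeds; "joint_torque": joint torques, N m; "position": TCP position; "tool_rot": TCP orientation; "ft_force": force on the tool from outside, world axes, zero at the start; "moment": the same for the moment, N m; "grip_width": finger opening in m.
Only numpy, scipy, OpenCV 4.12 (cv2) and the standard library are available. Lean on these libraries where they do the work, as an engineer would, in place of code of your own. Each camera call takes 0.05 s, during which the arm holds its last target.

### The job

Lay the red-, yellow- and green-banded microscope objectives on their sides in a row on the grey service tray, each square in front of the tab of its own colour and centred on the white line along the mat. When all three lie there, set the blue chock on the tray snug against the open end of the row, parallel to the objectives, so that the row cannot roll apart. Leave the black unbanded objective and the amber bottle where they are, let go of everything and leave it at rest.

Things in the scene. Friction and masses are not known exactly. Their poses are not given: they have to be found in the camera images.
- red_obj_center (a point): Microscope objective, silver, with a red band, lying on its side: 58 long, barrel 32 in diameter, 120 g. Point: its centre, on the axis, 16 above what it lies on. x: long axis (either way round is fine); y, z turn as it rolls. Its ends are flat stubs 20 wide: hold it end to end (58), so the fingers clear its neighbours. Knurled: it does not roll by itself, but a nudge rolls it.
- yellow_obj_center (a point): Microscope objective, silver, with a yellow band, lying on its side: 58 long, barrel 32 in diameter, 120 g. Point: its centre, on the axis, 16 above what it lies on. x: long axis (either way round is fine); y, z turn as it rolls. Its ends are flat stubs 20 wide: hold it end to end (58), so the fingers clear its neighbours. Knurled: it does not roll by itself, but a nudge rolls it.
- green_obj_center (a point): Microscope objective, silver, with a green band, lying on its side: 58 long, barrel 32 in diameter, 120 g. Point: its centre, on the axis, 16 above what it lies on. x: long axis (either way round is fine); y, z turn as it rolls. Its ends are flat stubs 20 wide: hold it end to end (58), so the fingers clear its neighbours. Knurled: it does not roll by itself, but a nudge rolls it.
- chock_center (a point): Blue plastic chock: bar 45 long (x axis), 26 wide (y) with upright sides and bevelled top edges, 22 high, 90 g. Point: its centre, 11 above its foot. Hold it end to end (45). Parallel to an objective and touching it, its centre is 29 to the side of the objective's axis. It sits on the tray floor.
- tray: Grey fixed tray, 170 (x) x 180 (y), floor 8 thick, dark mat with a white line along x = +20; origin: centre of its underside. Aluminium end stop, 22 high, inner face at y = +65. Tabs at x = -62, y = +48, +14, -20, colours in any order; objectives lie at x = +20 with gaps of 2. The row's open end is at -y: the chock goes there, at x = +20, near y = -50.
- red_tab: Red square tab, 26 x 26 x 2, fixed on the tray; marks the place of the red-banded objective. Origin: centre of its underside, on the tray floor, 8 above the table; axes parallel to the tray's. The objective's centre belongs 82 along this +x axis, 0 in y, 16 up, its long axis along x.
- yellow_tab: Yellow square tab, 26 x 26 x 2, fixed on the tray; marks the place of the yellow-banded objective. Origin: centre of its underside, on the tray floor, 8 above the table; axes parallel to the tray's. The objective's centre belongs 82 along this +x axis, 0 in y, 16 up, its long axis along x.
- green_tab: Green square tab, 26 x 26 x 2, fixed on the tray; marks the place of the green-banded objective. Origin: centre of its underside, on the tray floor, 8 above the table; axes parallel to the tray's. The objective's centre belongs 82 along this +x axis, 0 in y, 16 up, its long axis along x.
- plain_obj_center (a point): Bystander: an all-black objective without a colour band, of the same shape and size, lying on its side; this point is its centre, 16 above the table. It has no place on the tray and stays where it is.
- oil: Bystander: small amber bottle with a black cap, standing, 30 in diameter, 60 high; origin at the centre of its underside.
Things that resemble listed ones, but are neither listed nor needed, are in the scene too. What is meant by the part that bears chock_center is not pink or turquoise, and is the larger of those in its own colour.

How it is judged:
By the outcome, as a careful person would: the job done as asked, in the order asked, and still so for the second after the job is handed in, with the robot touching nothing.
It also fails if it takes over 112 s, if anything falls off the work surface, if the arm or the gripper's body presses on something with over 40 N, if the wrist force passes 120 N, or if a joint passes its speed limit or range.

## Working session

There is one attempt and no reset: what is moved stays moved. The work goes in short steps, Python scripts to look and compute and a tool call to move; the robot and the scene stay as the last step left them, time stands still between calls to the robot, and variables do not carry over. Pictures are saved under pics/ and viewed, and the job is handed in when it is done.

Besides the shell and the picture viewer there is one more tool, called after ">>>" as name(argument=value, ...) on one line, values as JSON. drive_tool: Moves the arm, as the interface text tells. Its arguments: {"type":"object","properties":{"plan":{"type":"array","items":{"type":"object","properties":{"offset":{"type":"array","items":{"type":"number"}},"delta_rot":{"type":"array","items":{"type":"number"}},"jaw":{"type":"number"}}}},"squeeze":{"type":"number"}},"required":["plan"]}

```bash
ls; mkdir -p pics; python3 - <<'E'
from rig import *
import cv2
o=get_obs();print(o)
for n in ['scene','top','wrist']:
    cv2.imwrite(f'pics/{n}0.png',cv2.cvtColor(camera(n),cv2.COLOR_RGB2BGR))
    c=calibration(n);print(n,c)
E
```

```text
pics
{'time': 0.0, 'q': array([ 9.79522926e-01,  5.28469169e-01,  1.43388778e+00, -1.67173266e-05,
        1.18140324e+00, -1.78497825e-01]), 'joint_velocities': array([ 1.38329401e-03, -1.56861861e-03, -7.72630220e-06,  4.43146453e-04,
        1.57269725e-03,  3.33381923e-04]), 'joint_torque': array([-1.05280436e-03, -4.40046859e+01, -1.76584375e+01,  6.31910353e-02,
        5.82615752e-02, -1.63862578e-04]), 'position': array([0.25028413, 0.57190234, 0.22157442]), 'tool_rot': array([ 8.37002346e-01,  5.47198226e-01, -9.94982886e-04,  4.29667045e-04]), 'ft_force': array([ 0.04286024, -0.65809156, -0.19315871]), 'moment': array([ 0.00134431, -0.03909616,  0.02199946]), 'grip_width': 0.08689874935404386}
scene {'K': array([[451.62611281,   0.        , 320.96856587],
       [  0.        , 451.62611281, 200.13474855],
       [  0.        ,   0.        ,   1.        ]]), 'pose': array([[-0.3326247 ,  0.66647339, -0.66721363,  1.22756311],
       [ 0.94289193,  0.2217008 , -0.24860323,  0.23072928],
       [-0.01776564, -0.71180192, -0.70215554,  0.7458169 ],
       [ 0.        ,  0.     
[... 281 characters left out ...]
944693,  0.01506813,  0.02964427, -0.02732266],
       [-0.03089783, -0.09120038, -0.99535311,  0.98197132],
       [ 0.        ,  0.        ,  0.        ,  1.        ]])}
wrist {'K': array([[309.52578828,   0.        , 317.08956133],
       [  0.        , 309.52578828, 196.29171606],
       [  0.        ,   0.        ,   1.        ]]), 'tool_from_camera': array([[ 9.99997650e-01, -1.27023223e-03,  1.75695093e-03,
        -1.68253337e-04],
       [ 7.64148286e-04,  9.64887528e-01,  2.62662283e-01,
        -7.24859601e-02],
       [-2.02890214e-03, -2.62660323e-01,  9.64886231e-01,
        -1.61973700e-01],
       [ 0.00000000e+00,  0.00000000e+00,  0.00000000e+00,
         1.00000000e+00]])}
```

View pics/top0.png

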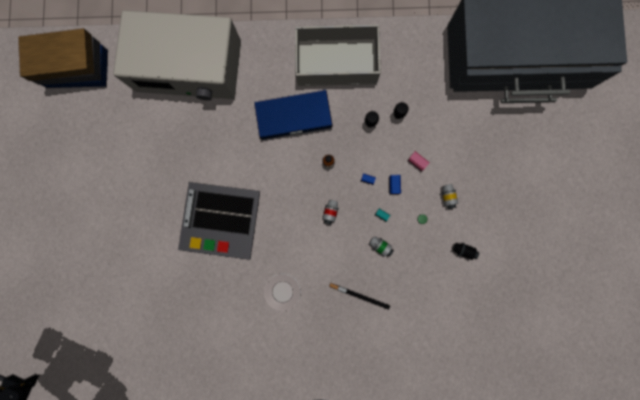

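View pics/scene0.png

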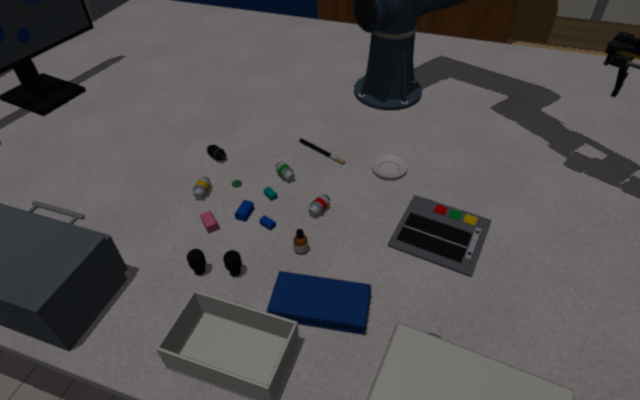

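View pics/wrist0.png

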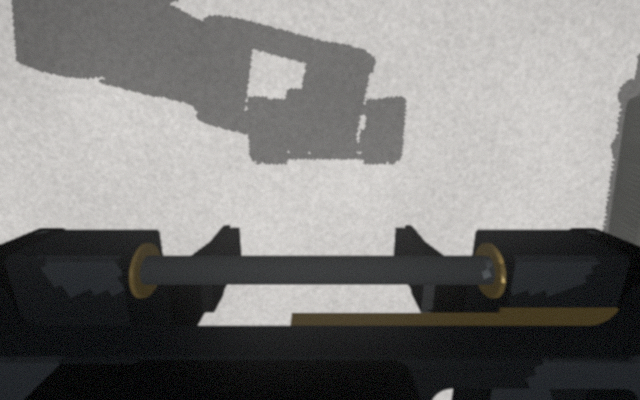

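```bash
cat > h.py <<'E'
from rig import *
import numpy as np, cv2
from scipy.spatial.transform import Rotation as R
def save(name,img,crop=None,s=1,grid=None):
    if crop: img=img[crop[1]:crop[3],crop[0]:crop[2]]
    img=cv2.resize(img,None,fx=s,fy=s,interpolation=cv2.INTER_CUBIC)
    cv2.imwrite('pics/'+name,cv2.cvtColor(img,cv2.COLOR_RGB2BGR))
def tool():
    o=get_obs();T=np.eye(4);T[:3,:3]=R.from_quat(o['tool_rot']).as_matrix();T[:3,3]=o['position'];return T
def campose(n,T=None):
    c=calibration(n)
    return (c['K'], c['pose'] if n!='wrist' else T@c['tool_from_camera'])
def px2w(n,uv,z,T=None):
    K,P=campose(n,T)
    uv=np.atleast_2d(np.asarray(uv,float)); d=np.c_[uv,np.ones(len(uv))]@np.linalg.inv(K).T@P[:3,:3].T
    o=P[:3,3]; return o+d*((z-o[2])/d[:,2])[:,None]
def w2px(n,X,T=None):
    K,P=campose(n,T); X=np.atleast_2d(X); c=(X-P[:3,3])@P[:3,:3]; p=c@K.T; return p[:,:2]/p[:,2:]
E
python3 - <<'E'
from h import *
a=cv2.cvtColor(cv2.imread('pics/top0.png'),cv2.COLOR_BGR2RGB)
save('t1.png',a,(320,140,490,265),4.7); save('t2.png',a,(170,175,270,265),6)
b=cv2.cvtColor(cv2.imread('pics/scene0.png'),cv2.COLOR_BGR2RGB)
save('s1.png',b,(180,130,340,250),5); save('s2.png',b,(380,190,500,280),6)
E
```

```text
(no output)
```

View pics/t1.png

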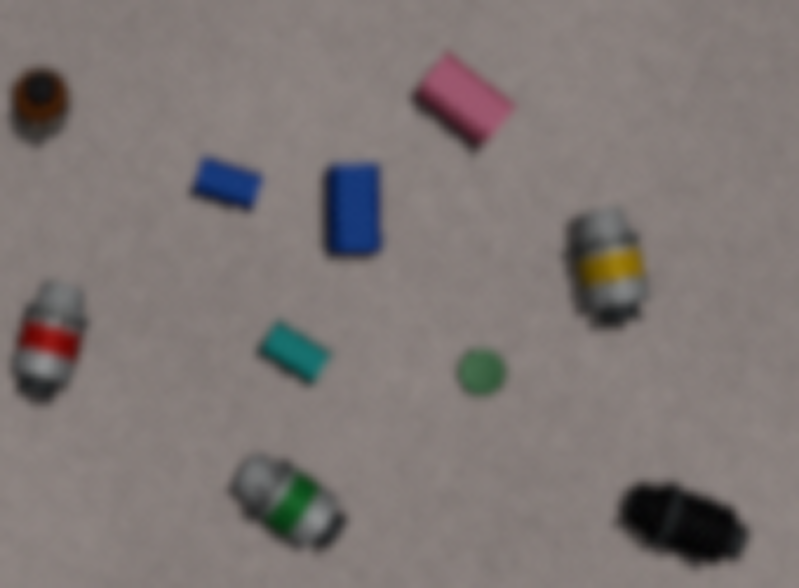

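View pics/t2.png

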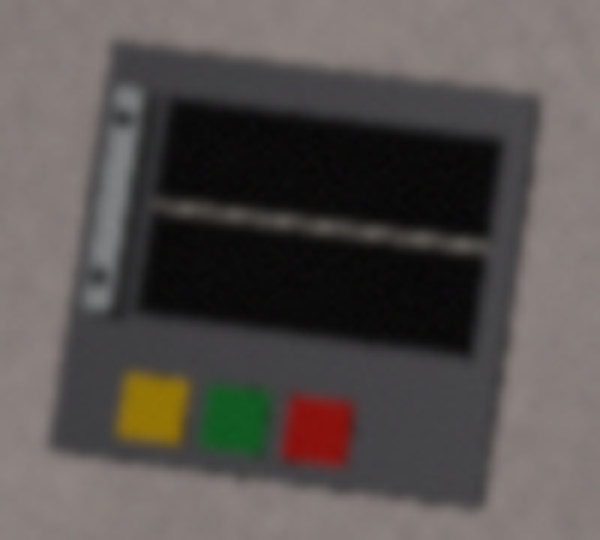

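View pics/s1.png

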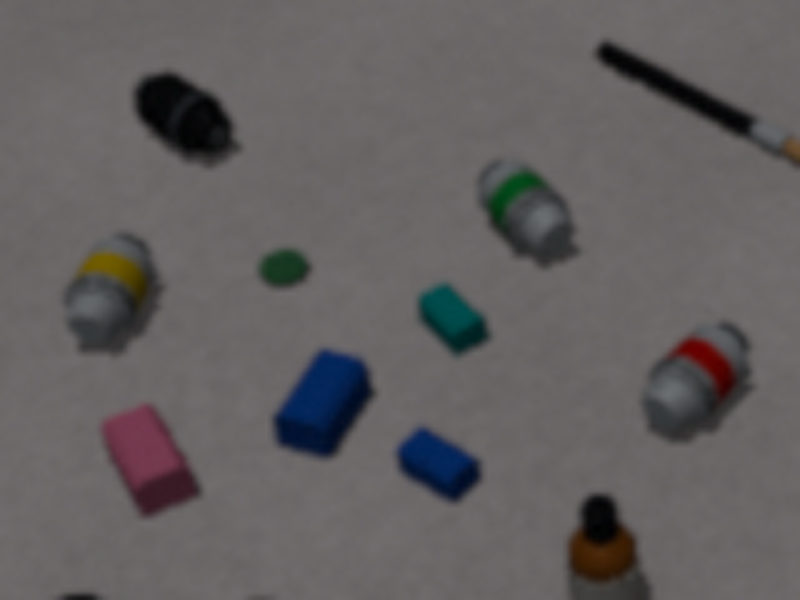

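View pics/s2.png

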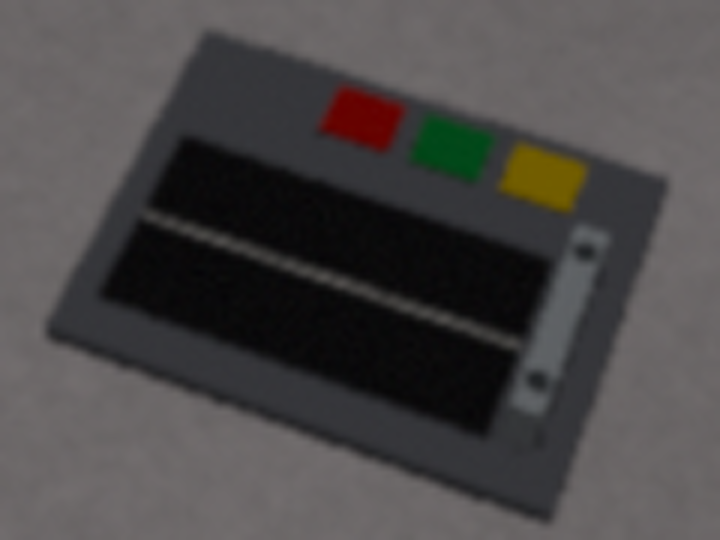

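```bash
cat >> h.py <<'E'
def un(p,crop,s): return (np.asarray(p,float)+.5)/s-.5+np.array(crop[:2])
def fit2(src,dst): # rigid 2D
    src=np.array(src);dst=np.array(dst);a=src-src.mean(0);b=dst-dst.mean(0)
    th=np.arctan2((a[:,0]*b[:,1]-a[:,1]*b[:,0]).sum(),(a*b).sum())
    Rm=np.array([[np.cos(th),-np.sin(th)],[np.sin(th),np.cos(th)]]);t=dst.mean(0)-Rm@src.mean(0)
    return th,t,dst-(src@Rm.T+t)
E
python3 - <<'E'
from h import *
c1=((320,140),4.7);c2=((170,175),6);s1=((180,130),5);s2=((380,190),6)
np.set_printoptions(precision=4,suppress=True)
tc=[[.085,.09],[.085,-.09],[-.085,-.09],[-.085,.09]]
for n,px,c in [('top',[(115,42),(540,97),(483,505),(52,447)],c2),('scene',[(553,520),(48,332),(208,32),(667,182)],s2)]:
    w=px2w(n,un(px,*c),.008)[:,:2]; th,t,r=fit2(tc,w);print(n,'tray',np.degrees(th),t,r*1000)
    for y,p in zip((.048,.014,-.02),{'top':[(152,409),(236,420),(318,431)],'scene':[(543,178),(452,149),(363,119)]}[n]):
        m=px2w(n,un(p,*c),.010)[0,:2]; print(' tab meas',m,'tray frame',np.linalg.inv([[np.cos(th),-np.sin(th)],[np.sin(th),np.cos(th)]])@(m-t))
def obj(name,n,a,b,c,z):
    w=px2w(n,un([a,b],*c),z)[:,:2];d=w[1]-w[0];print(name,n,'c',w.mean(0),'len',np.linalg.norm(d),'ang',np.degrees(np.arctan2(d[1],d[0])))
obj('red','top',(62,285),(38,395),c1,.016);obj('red','scene',(665,420),(738,335),s1,.016)
obj('yel','top',(600,212),(617,320),c1,.016);obj('yel','scene',(90,335),(130,245),s1,.016)
obj('grn','top',(243,472),(338,532),c1,.016);obj('grn','scene',(555,240),(495,170),s1,.016)
obj('chock','top',(355,167),(353,252),c1,.022);obj('chock','scene',(304,425),(346,360),s1,.022)
obj('small','top',(200,172),(260,195),c1,.015);obj('pink','top',(432,75),(500,125),c1,.02)
obj('bottle','top',(40,90),(40,80),c1,.06); obj('plain','top',(625,505),(742,545),c1,.016)
E
```

```text
top tray -8.069207231066395 [0.5354 0.2437] [[-1.2361 -0.575 ]
 [-1.6105  1.4706]
 [ 1.4317  0.5462]
 [ 1.4149 -1.4418]]
 tab meas [0.4802 0.3018] tray frame [-0.0628  0.0498]
 tab meas [0.4754 0.2674] tray frame [-0.0628  0.015 ]
 tab meas [0.4706 0.2339] tray frame [-0.0629 -0.0188]
scene tray -8.107744363197165 [0.5377 0.2469] [[-0.3726 -0.9717]
 [-0.3257  1.6504]
 [ 0.2008  1.3129]
 [ 0.4975 -1.9917]]
 tab meas [0.4811 0.3026] tray frame [-0.0639  0.0472]
 tab meas [0.4768 0.2691] tray frame [-0.0635  0.0134]
 tab meas [0.4716 0.2355] tray frame [-0.0639 -0.0206]
red top c [ 0.5503 -0.0285] len 0.057848176835259585 ang 166.85149513427794
red scene c [ 0.5494 -0.0245] len 0.06330720684431093 ang 167.8447396970326
yel top c [ 0.584  -0.3138] len 0.05583347643888236 ang -173.5553557601835
yel scene c [ 0.5832 -0.3121] len 0.06319759531455081 ang -167.19922050865344
grn top c [ 0.4663 -0.1491] len 0.05629576026532949 ang -123.1440624886144
grn scene c [ 0.4641 -0.1479] len 0.06267011247680182 ang -129.06016790699158
chock top c [ 0.6144 -0.1846] len 0.043761800628385666 ang 176.96504222161022
chock scene c [ 0.6178 -0.1803] len 0.04307364968723484 ang -179.60594728932816
small top c [ 0.6298 -0.1225] len 0.03300786125027718 ang -112.23710474536402
pink top c [ 0.6703 -0.2437] len 0.04297027920876462 ang -128.29231920763434
bottle top c [ 0.6741 -0.0254] len 0.0050277922071134025 ang -0.8406735926181775
plain top c [ 0.4525 -0.3456] len 0.060929019886570276 ang -109.78902770836265
```

```bash
cat >> h.py <<'E'
def goal(pos,yaw,T=None):
    """from tool pose T (measured) to tcp pos, yaw deg (tool x heading), pointing straight down"""
    T=tool() if T is None else T
    y=np.radians(yaw);G=np.array([[np.cos(y),np.sin(y),0],[np.sin(y),-np.cos(y),0],[0,0,-1.]])
    off=T[:3,:3].T@(np.array(pos)-T[:3,3])*100
    rv=np.degrees(R.from_matrix(T[:3,:3].T@G).as_rotvec())
    print('pos',T[:3,3].round(4),'yaw',np.degrees(np.arctan2(T[1,0],T[0,0])).round(2),'-> offset',off.round(2),'rot',rv.round(2),'F',get_obs()['ft_force'].round(1),'w',round(get_obs()['grip_width'],4),'t',get_obs()['time'])
E
python3 -c "
from h import *
goal((.525,.175,.2),-8.1)"
```

```text
pos [0.2504 0.572  0.2218] yaw 66.35 -> offset [-25.35  41.08   2.21] rot [5.000e-02 9.000e-02 7.445e+01] F [-0.6 -0.  -0.5] w 0.0872 t 0.15
```

>>> drive_tool(plan=[{"offset":[-12,20,1],"delta_rot":[0,0,37],"jaw":8.7},{"offset":[-12,20,1],"delta_rot":[0,0,37],"jaw":8.7},{"offset":[-12,20,1],"delta_rot":[0,0,37],"jaw":8.7},{"offset":[-12,20,1],"delta_rot":[0,0,37],"jaw":8.7},{"offset":[-12,20,1],"delta_rot":[0,0,37],"jaw":8.7},{"offset":[-17,28,1.5],"delta_rot":[0,0,52],"jaw":8.7},{"offset":[-17,28,1.5],"delta_rot":[0,0,52],"jaw":8.7},{"offset":[-17,28,1.5],"delta_rot":[0,0,52],"jaw":8.7}], squeeze=20)

```text
time: 0.82
position: [0.44, 0.3022, 0.2073]
tool_rot: [0.993, 0.122, -0.0, 0.0]
ft_force: [0.4, 0.4, -0.1]
grip_width: 0.0869
```

```bash
python3 -c "
from h import *
goal((.525,.175,.2),-8.1)"
```

```text
pos [0.44   0.3022 0.2073] yaw 14.04 -> offset [ 5.16 14.4   0.74] rot [2.000e-02 0.000e+00 2.214e+01] F [ 0.4  0.4 -0.1] w 0.0869 t 0.8167
```

>>> drive_tool(plan=[{"offset":[5.2,14.4,0.7],"delta_rot":[0,0,22.2],"jaw":8.7},{"offset":[5.2,14.4,0.7],"delta_rot":[0,0,22.2],"jaw":8.7},{"offset":[5.2,14.4,0.7],"delta_rot":[0,0,22.2],"jaw":8.7},{"offset":[5.2,14.4,0.7],"delta_rot":[0,0,22.2],"jaw":8.7},{"offset":[5.2,14.4,0.7],"delta_rot":[0,0,22.2],"jaw":8.7},{"offset":[5.2,14.4,0.7],"delta_rot":[0,0,22.2],"jaw":8.7},{"offset":[5.2,14.4,0.7],"delta_rot":[0,0,22.2],"jaw":8.7},{"offset":[5.2,14.4,0.7],"delta_rot":[0,0,22.2],"jaw":8.7}])

```text
time: 1.48
position: [0.5239, 0.1788, 0.2004]
tool_rot: [0.998, -0.068, -0.001, -0.0]
ft_force: [-0.3, 0.1, 0.2]
grip_width: 0.0872
```

```bash
cat >> h.py <<'E'
def look(name,crop=None,s=1.25):
    T=tool(); im=camera('wrist'); np.savez('pics/'+name+'.npz',T=T,im=im)
    save(name+'.png',im,crop,s)
def load(name):
    d=np.load('pics/'+name+'.npz'); return d['T'],d['im']
E
python3 -c "
from h import *
goal((.525,.175,.2),-8.1)
look('w1')"
```

```text
pos [0.5239 0.1788 0.2004] yaw -7.77 -> offset [0.16 0.36 0.04] rot [-0.    0.07  0.33] F [-0.3  0.1  0.2] w 0.0872 t 1.4833
```

View pics/w1.png

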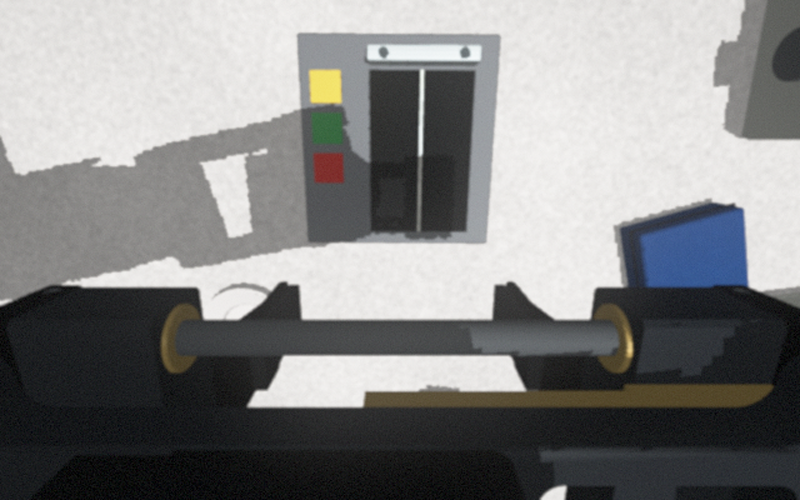

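```bash
python3 -c "
from h import *
T,im=load('w1'); save('w1c.png',im,(230,20,410,200),3.3)"
```

```text
(no output)
```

View pics/w1c.png

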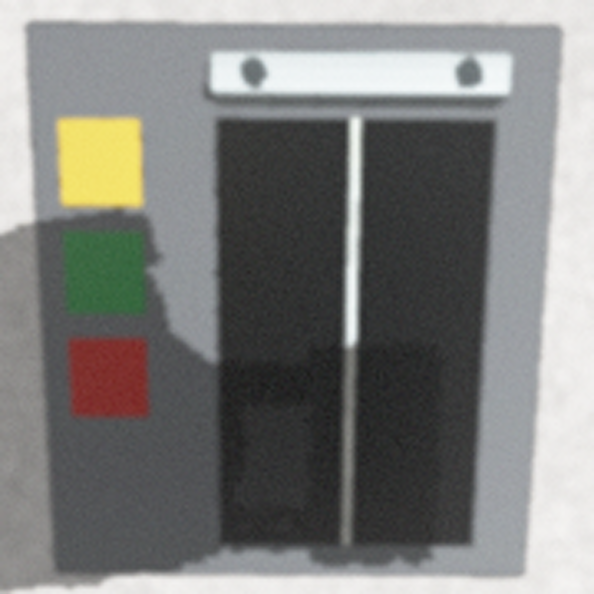

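```bash
python3 - <<'E'
from h import *
np.set_printoptions(precision=4,suppress=True)
T,im=load('w1');c=((230,20),3.3)
P=[(561,27),(524,576),(56,572),(27,24)];tc=[[.085,.09],[.085,-.09],[-.085,-.09],[-.085,.09]]
w=px2w('wrist',un(P,*c),.008,T)[:,:2];th,t,r=fit2(tc,w);print(np.degrees(th),t,r*1000)
A=np.array([[np.cos(th),-np.sin(th)],[np.sin(th),np.cos(th)]])
for n,p,z in [('tabY',(100,162),.01),('G',(105,274),.01),('R',(109,377),.01),('lineTop',(355,118),.008),('lineBot',(346,543),.008),('stopL',(210,97),.030),('stopR',(512,94),.030)]:
    m=px2w('wrist',un(p,*c),z,T)[0,:2];print(n,m,A.T@(m-t))
goal((.54,-.11,.13),-12.5)
E
```

```text
-8.197185664541651 [0.5334 0.2463] [[-1.5304 -0.8962]
 [-0.9245  1.2187]
 [ 1.305   1.2185]
 [ 1.1499 -1.541 ]]
tabY [0.4788 0.3029] [-0.0621  0.0482]
G [0.4742 0.2687] [-0.0619  0.0138]
R [0.4694 0.2356] [-0.0619 -0.0197]
lineTop [0.5618 0.305 ] [0.0197 0.0622]
lineBot [0.542 0.167] [ 0.0198 -0.0772]
stopL [0.5178 0.3132] [-0.025  0.064]
stopR [0.6072 0.3018] [0.0651 0.0655]
pos [0.5239 0.179  0.2005] yaw -7.73 -> offset [ 5.49 28.42  7.04] rot [0.   0.05 4.77] F [-0.8  1.3  0.1] w 0.0871 t 1.5333
```

>>> drive_tool(plan=[{"offset":[5.5,28.4,3],"delta_rot":[0,0,4.8],"jaw":8.7},{"offset":[5.5,28.4,3],"delta_rot":[0,0,4.8],"jaw":8.7},{"offset":[5.5,28.4,3],"delta_rot":[0,0,4.8],"jaw":8.7},{"offset":[5.5,28.4,3],"delta_rot":[0,0,4.8],"jaw":8.7},{"offset":[5.5,28.4,7],"delta_rot":[0,0,4.8],"jaw":8.7},{"offset":[5.5,28.4,7],"delta_rot":[0,0,4.8],"jaw":8.7},{"offset":[5.5,28.4,7],"delta_rot":[0,0,4.8],"jaw":8.7},{"offset":[5.5,28.4,7],"delta_rot":[0,0,4.8],"jaw":8.7}])

```text
time: 2.2
position: [0.5407, -0.1149, 0.1287]
tool_rot: [0.994, -0.111, -0.0, 0.001]
ft_force: [-0.2, 0.3, 0.3]
grip_width: 0.0871
```

```bash
python3 -c "
from h import *
camera('wrist');camera('wrist')
goal((.54,-.11,.13),-12.5)
look('w2')"
```

```text
pos [ 0.5404 -0.1117  0.1297] yaw -12.77 -> offset [-0.08 -0.16 -0.03] rot [-0.03  0.1  -0.27] F [-0.2  0.4 -0.1] w 0.087 t 2.3
```

View pics/w2.png

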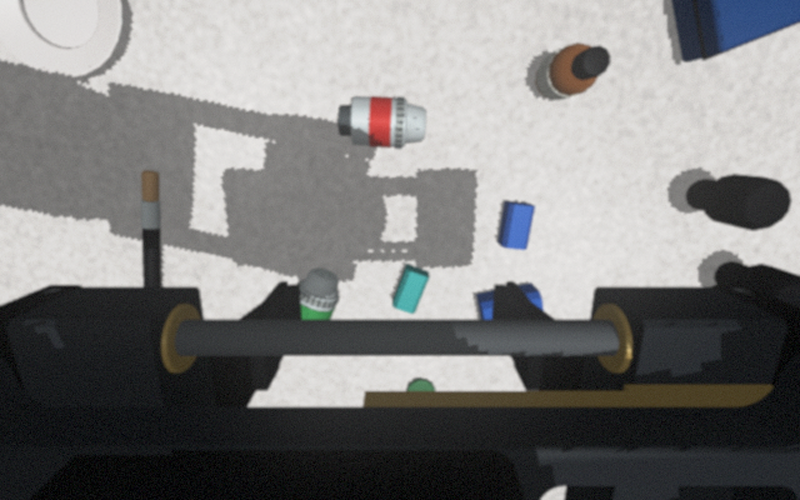

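```bash
python3 -c "
from h import *
T,im=load('w2'); save('w2c.png',im,(250,60,360,130),7)"
```

```text
(no output)
```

View pics/w2c.png

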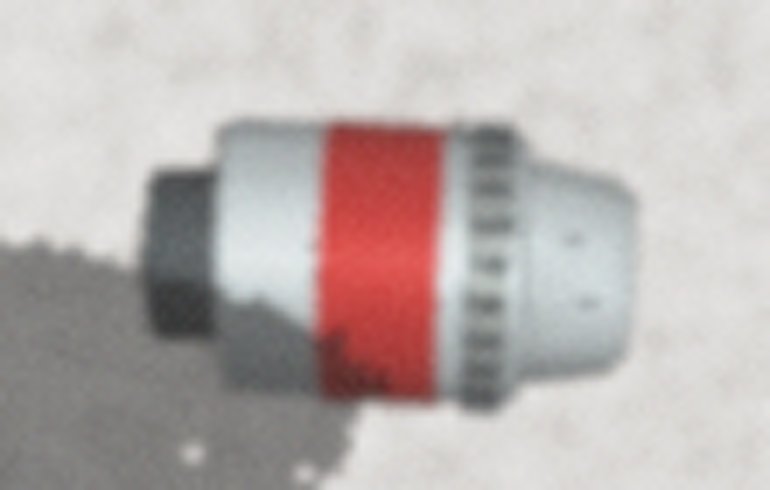

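```bash
cat >> h.py <<'E'
def ends(name,a,b,c,z):
    T,_=load(name); w=px2w('wrist',un([a,b],*c),z,T)[:,:2];d=w[1]-w[0];m=w.mean(0)
    print(name,'centre',m.round(4),'len',np.linalg.norm(d).round(4),'yaw',np.degrees(np.arctan2(d[1],d[0])).round(2));return m
E
python3 -c "
from h import *
m=ends('w2',(147,252),(636,269),((250,60),7),.016)
goal((m[0],m[1],.10),-13)
"
```

```text
w2 centre [ 0.5487 -0.0267] len 0.0593 yaw -14.72
pos [ 0.5403 -0.1102  0.1303] yaw -12.68 -> offset [-1.01 -8.33  3.04] rot [-0.05  0.08  0.32] F [-0.3  1.5  0.2] w 0.0872 t 2.35
```

>>> drive_tool(plan=[{"offset":[-1.0,-8.3,4],"delta_rot":[0,0,1.7],"jaw":8.7},{"offset":[-1.0,-8.3,6],"delta_rot":[0,0,1.7],"jaw":8.7},{"offset":[-1.0,-8.3,7],"delta_rot":[0,0,1.7],"jaw":8.7},{"offset":[-1.0,-8.3,9],"delta_rot":[0,0,1.7],"jaw":8.7},{"offset":[-1.0,-8.3,10.5],"delta_rot":[0,0,1.7],"jaw":8.7},{"offset":[-1.0,-8.3,12],"delta_rot":[0,0,1.7],"jaw":8.7},{"offset":[-1.0,-8.3,12.7],"delta_rot":[0,0,1.7],"jaw":8.7},{"offset":[-1.0,-8.3,12.7],"delta_rot":[0,0,1.7],"jaw":8.7}])

```text
time: 3.02
position: [0.5481, -0.0254, 0.003]
tool_rot: [0.992, -0.123, -0.001, -0.0]
ft_force: [-0.2, 0.2, -0.1]
grip_width: 0.0868
```

```bash
python3 -c "
from h import *
look('w3')
goal((.5487,-.0267,.003),-14.4)
"
```

```text
pos [ 0.5489 -0.026   0.0038] yaw -14.21 -> offset [0.   0.07 0.08] rot [-0.01  0.04  0.19] F [ 0.3 -0.2 -0.2] w 0.0868 t 3.0667
```

View pics/w3.png

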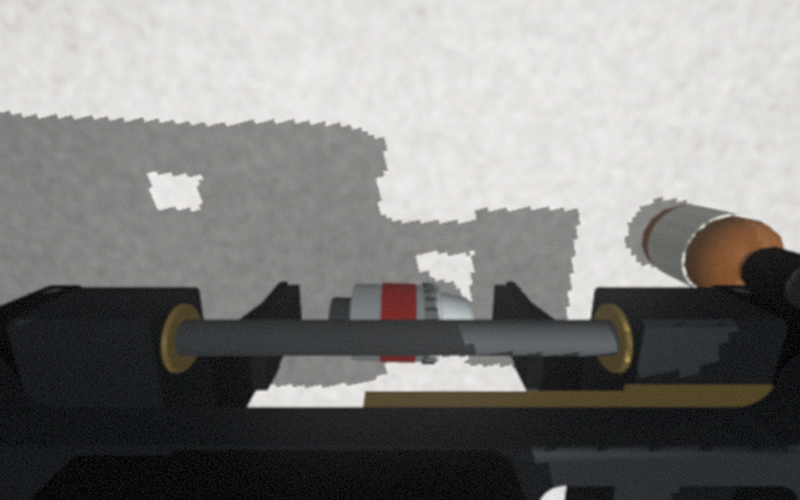

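>>> drive_tool(plan=[{"offset":[0,0.05,0.1],"delta_rot":[0,0,0],"jaw":6.5},{"offset":[0,0.05,0.1],"delta_rot":[0,0,0],"jaw":5.0},{"offset":[0,0.05,0.1],"delta_rot":[0,0,0],"jaw":5.0},{"offset":[0,0.05,0.1],"delta_rot":[0,0,0],"jaw":5.0},{"offset":[0,0.05,0.1],"delta_rot":[0,0,0],"jaw":5.0},{"offset":[0,0.05,0.1],"delta_rot":[0,0,0],"jaw":5.0},{"offset":[0,0.05,0.1],"delta_rot":[0,0,0],"jaw":5.0},{"offset":[0,0.05,0.1],"delta_rot":[0,0,0],"jaw":5.0}], squeeze=20)

```text
time: 3.73
position: [0.5492, -0.0285, 0.003]
tool_rot: [0.992, -0.125, 0.0, 0.0]
ft_force: [-1.0, -0.7, 3.8]
grip_width: 0.0578
```

```bash
python3 -c "
from h import *
look('w4')
goal((.5487,-.0267,.003),-14.4)
print(w2px('wrist',(tool()@np.array([0,0,-.019,1]))[:3],tool())*1.25)
"
```

```text
pos [ 0.5492 -0.0286  0.003 ] yaw -14.36 -> offset [-0.1  -0.17 -0.  ] rot [ 0.01 -0.03  0.04] F [-1.4 -0.1  4.4] w 0.0582 t 3.7833
[[398.31571606 324.16818563]]
```

View pics/w4.png

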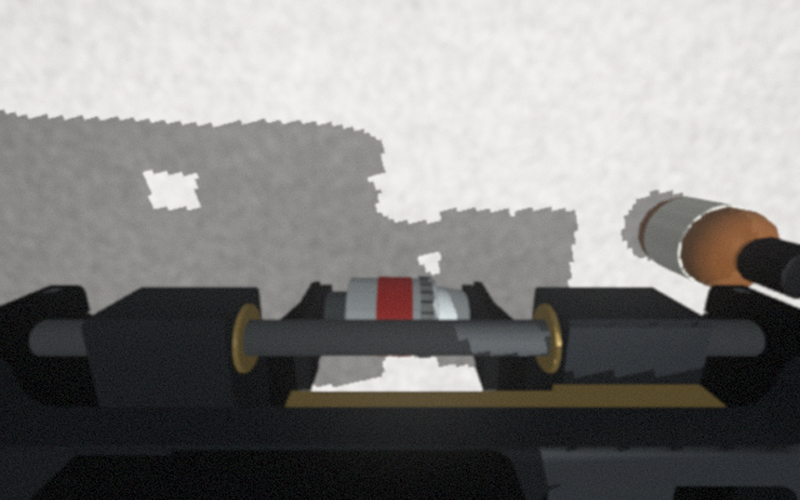

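```bash
cat >> h.py <<'E'
def edges(zt,y0s=(-.004,-.002,0,.002)):
    """view-v (1.25 scale) of the silhouette edges of a 16 mm barrel held with axis at tool z=zt, offset y0"""
    c=calibration('wrist');X=c['tool_from_camera'];K=c['K'];t=np.arctan2(X[1,2],X[2,2])
    for y0 in y0s:
        dy=y0-X[1,3];dz=zt-X[2,3];a=np.arctan2(dy,dz);h=np.arcsin(.016/np.hypot(dy,dz))
        print(y0,[round(1.25*(K[1,2]+K[1,1]*np.tan(b-t)),1) for b in (a-h,a+h)])
E
python3 - <<'E'
from h import *
print('w4');edges(-.013)
T,im=load('w4');save('w4c.png',im,(250,210,400,320),5)
E
```

```text
w4
-0.004 [np.float64(270.4), np.float64(348.5)]
-0.002 [np.float64(274.9), np.float64(352.9)]
0 [np.float64(279.4), np.float64(357.3)]
0.002 [np.float64(283.8), np.float64(361.6)]
```

View pics/w4c.png

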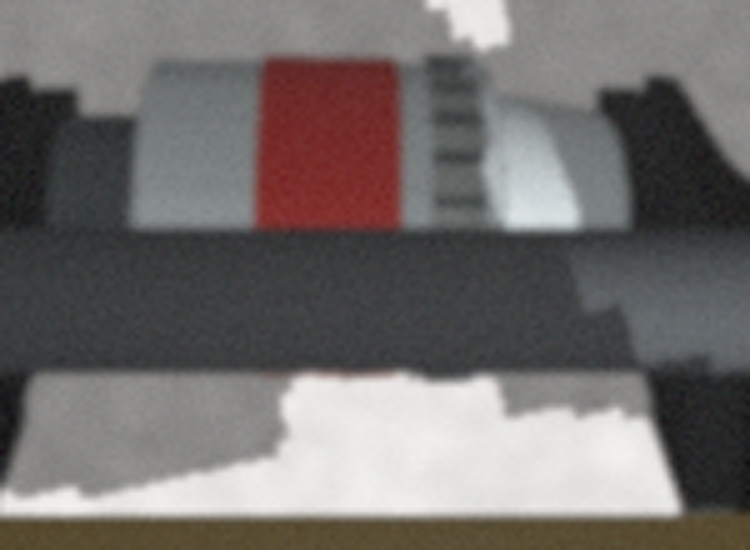

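```bash
python3 -c "
from h import *
goal((.54,.155,.13),-8.17)
"
```

```text
pos [ 0.5492 -0.0286  0.003 ] yaw -14.36 -> offset [ -5.44 -17.55 -12.71] rot [ 0.01 -0.03 -6.19] F [-1.4 -0.1  4.4] w 0.0582 t 3.7833
```

>>> drive_tool(plan=[{"offset":[0,0,-2],"delta_rot":[0,0,0],"jaw":5.0},{"offset":[0,0,-5],"delta_rot":[0,0,0],"jaw":5.0},{"offset":[-2,-3,-9],"delta_rot":[0,0,-3],"jaw":5.0},{"offset":[-5.4,-17.5,-12.7],"delta_rot":[0,0,-6.2],"jaw":5.0},{"offset":[-5.4,-17.5,-12.7],"delta_rot":[0,0,-6.2],"jaw":5.0},{"offset":[-5.4,-17.5,-12.7],"delta_rot":[0,0,-6.2],"jaw":5.0},{"offset":[-5.4,-17.5,-12.7],"delta_rot":[0,0,-6.2],"jaw":5.0},{"offset":[-5.4,-17.5,-12.7],"delta_rot":[0,0,-6.2],"jaw":5.0}])

```text
time: 4.45
position: [0.5405, 0.161, 0.1314]
tool_rot: [0.998, -0.068, 0.002, -0.002]
ft_force: [0.7, -0.9, -1.1]
grip_width: 0.0579
```

```bash
python3 -c "
from h import *
for i in range(4): camera('wrist')
goal((.54,.155,.13),-8.17)
look('w5')
T,im=load('w5');save('w5c.png',im,(210,0,430,180),3.3)
"
```

```text
pos [0.5393 0.1539 0.1288] yaw -8.15 -> offset [ 0.05 -0.12 -0.12] rot [0.05 0.1  0.02] F [-0.  -0.2 -2.3] w 0.0581 t 4.65
```

View pics/w5.png

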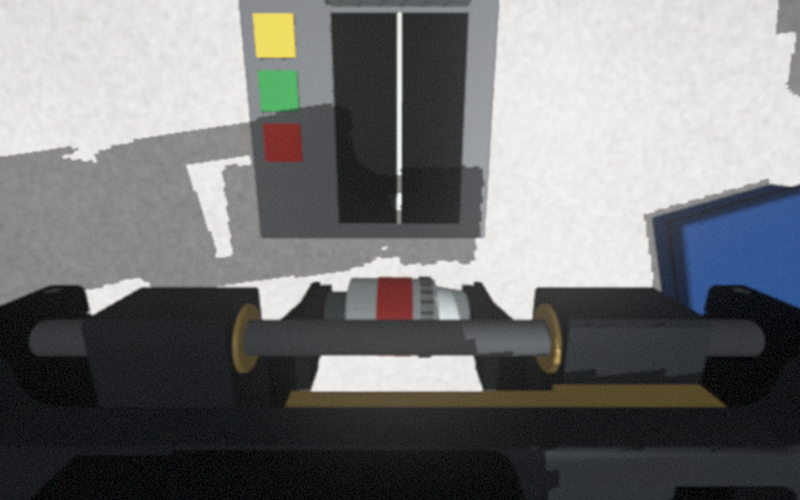

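View pics/w5c.png

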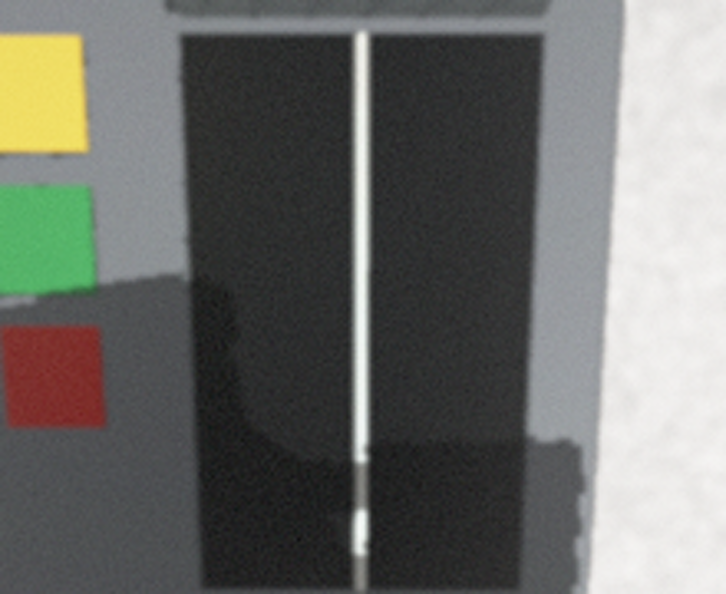

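```bash
cat > tr.py <<'E'
from h import *
np.set_printoptions(precision=4,suppress=True)
def trayfit(name,pts,c):
    T,_=load(name)
    w=np.array([px2w('wrist',un(p,*c),z,T)[0,:2] for p,_,z in pts]);th,t,r=fit2([q for _,q,_ in pts],w)
    print('tray',np.degrees(th),t,'res mm\n',r*1000)
    A=np.array([[np.cos(th),-np.sin(th)],[np.sin(th),np.cos(th)]])
    for n,y in [('Y',.048),('G',.014),('R',-.02),('chock',-.051)]: print(n,A@[.02,y]+t)
    return th,t,A,T
E
python3 - <<'E'
from tr import *
P=[((100,325),(-.049,-.007),.01),((106,427),(-.049,-.033),.01),((92,185),(-.049,.027),.01),((97,292),(-.049,.001),.01),((83,35),(-.049,.061),.01),((88,152),(-.049,.035),.01)]
c=((210,0),3.3)
th,t,A,T=trayfit('w5',P,c)
for p in [(361,35),(361,585),(181,35),(543,35),(521,588),(203,588)]: print(p,A.T@(px2w('wrist',un(p,*c),.008,T)[0,:2]-t))
P+=[((361,35),(.02,.0622),.008),((361,585),(.02,-.077),.008)]
trayfit('w5',P,c); goal((.5504,.2237,.06),-8.17)
E
```

```text
tray -8.352276708650749 [0.5337 0.2462] res mm
 [[ 0.1122  0.1239]
 [ 0.0659 -0.0433]
 [ 0.1795 -0.0189]
 [-0.1263  0.3506]
 [ 0.1456 -0.1295]
 [-0.377  -0.2828]]
Y [0.5604 0.2908]
G [0.5555 0.2571]
R [0.5506 0.2235]
chock [0.5461 0.1928]
(361, 35) [0.0192 0.0616]
(361, 585) [ 0.0199 -0.0765]
(181, 35) [-0.0251  0.0615]
(543, 35) [0.0641 0.0617]
(521, 588) [ 0.065  -0.0773]
(203, 588) [-0.0247 -0.0775]
tray -8.297308060831238 [0.5336 0.2462] res mm
 [[ 0.2133  0.1394]
 [ 0.1424 -0.0242]
 [ 0.3129 -0.0081]
 [-0.0176  0.365 ]
 [ 0.3113 -0.1234]
 [-0.236  -0.2731]
 [-0.6728 -0.5221]
 [-0.0535  0.4466]]
Y [0.5603 0.2908]
G [0.5554 0.2572]
R [0.5505 0.2236]
chock [0.546  0.1929]
pos [0.5394 0.1534 0.1287] yaw -8.22 -> offset [ 0.09 -7.12  6.86] rot [ 0.05  0.12 -0.05] F [-0.  -0.6 -1.3] w 0.0582 t 4.7
```

>>> drive_tool(plan=[{"offset":[0.1,-4,1.5],"delta_rot":[0,0,0],"jaw":5.0},{"offset":[0.1,-7.05,4],"delta_rot":[0,0,0],"jaw":5.0},{"offset":[0.1,-7.05,7],"delta_rot":[0,0,0],"jaw":5.0},{"offset":[0.1,-7.05,10],"delta_rot":[0,0,0],"jaw":5.0},{"offset":[0.1,-7.05,10.5],"delta_rot":[0,0,0],"jaw":5.0},{"offset":[0.1,-7.05,10.5],"delta_rot":[0,0,0],"jaw":5.0},{"offset":[0.1,-7.05,10.5],"delta_rot":[0,0,0],"jaw":5.0},{"offset":[0.1,-7.05,10.5],"delta_rot":[0,0,0],"jaw":5.0}])

```text
time: 5.37
position: [0.5526, 0.2235, 0.0261]
tool_rot: [0.997, -0.072, 0.001, -0.0]
ft_force: [-0.1, 0.3, -0.6]
grip_width: 0.0582
```

```bash
python3 -c "
from h import *
for i in range(3): goal((.5505,.2229,.0115),-8.25);camera('wrist')
goal((.5505,.2229,.0115),-8.25)
"
```

```text
pos [0.5526 0.2235 0.0261] yaw -8.25 -> offset [-0.21  0.1   1.46] rot [-0.06 -0.16  0.  ] F [-0.1  0.3 -0.6] w 0.0582 t 5.3667
pos [0.5528 0.2238 0.0264] yaw -8.23 -> offset [-0.22  0.12  1.49] rot [-0.07 -0.19  0.02] F [ 0.2  0.8 -0.8] w 0.0578 t 5.4167
pos [0.5526 0.2239 0.0265] yaw -8.21 -> offset [-0.2   0.13  1.5 ] rot [-0.07 -0.19  0.04] F [ 0.3  0.3 -2.2] w 0.058 t 5.4667
pos [0.5524 0.224  0.0264] yaw -8.19 -> offset [-0.17  0.14  1.49] rot [-0.06 -0.18  0.06] F [-0.1  0.2 -0.8] w 0.0579 t 5.5167
```

>>> drive_tool(plan=[{"offset":[-0.18,0.13,0.2],"delta_rot":[0,0,0],"jaw":5.0},{"offset":[-0.18,0.13,0.4],"delta_rot":[0,0,0],"jaw":5.0},{"offset":[-0.18,0.13,0.7],"delta_rot":[0,0,0],"jaw":5.0},{"offset":[-0.18,0.13,1.0],"delta_rot":[0,0,0],"jaw":5.0},{"offset":[-0.18,0.13,1.25],"delta_rot":[0,0,0],"jaw":5.0},{"offset":[-0.18,0.13,1.4],"delta_rot":[0,0,0],"jaw":5.0},{"offset":[-0.18,0.13,1.4],"delta_rot":[0,0,0],"jaw":5.0},{"offset":[-0.18,0.13,1.4],"delta_rot":[0,0,0],"jaw":5.0}])

```text
time: 6.18
position: [0.5489, 0.2233, 0.011]
tool_rot: [0.997, -0.071, -0.0, 0.0]
ft_force: [-2.0, -1.0, 5.2]
grip_width: 0.058
```

```bash
python3 -c "
from h import *
for i in range(2): goal((.5505,.2229,.0115),-8.25);look('w6')
"
```

```text
pos [0.5489 0.2233 0.011 ] yaw -8.14 -> offset [ 0.17  0.01 -0.05] rot [0.01 0.03 0.11] F [-2.  -1.   5.2] w 0.058 t 6.1833
pos [0.5489 0.2232 0.011 ] yaw -8.14 -> offset [ 0.16  0.01 -0.05] rot [0.01 0.02 0.11] F [-1.2  0.3  5.2] w 0.0578 t 6.2333
```

View pics/w6.png

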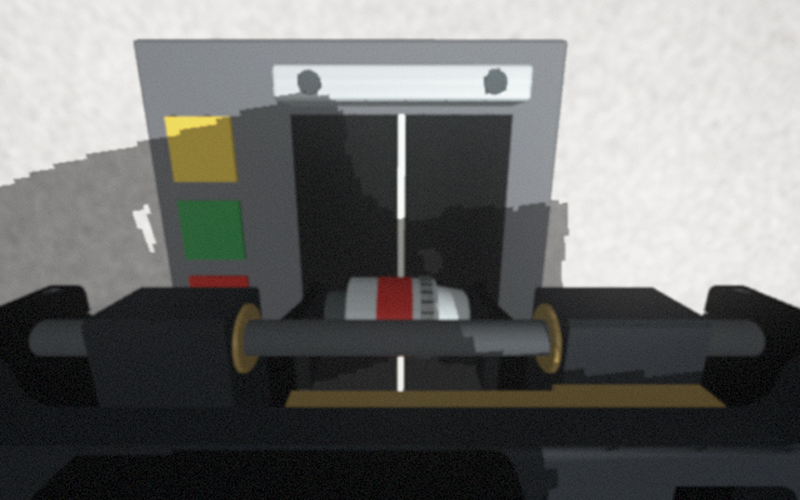

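>>> drive_tool(plan=[{"offset":[0,0,-0.3],"delta_rot":[0,0,0],"jaw":5.0},{"offset":[0.15,0,-0.3],"delta_rot":[0,0,0],"jaw":5.0},{"offset":[0.15,0,-0.3],"delta_rot":[0,0,0],"jaw":5.0},{"offset":[0.15,0,-0.2],"delta_rot":[0,0,0],"jaw":5.0},{"offset":[0.15,0,-0.1],"delta_rot":[0,0,0],"jaw":5.0},{"offset":[0.15,0,-0.1],"delta_rot":[0,0,0],"jaw":5.0},{"offset":[0.15,0,-0.1],"delta_rot":[0,0,0],"jaw":5.0},{"offset":[0.15,0,-0.1],"delta_rot":[0,0,0],"jaw":5.0}])

```text
time: 6.95
position: [0.5504, 0.223, 0.0114]
tool_rot: [0.997, -0.071, -0.0, 0.0]
ft_force: [-0.2, 0.2, -1.4]
grip_width: 0.0575
```

```bash
python3 -c "
from h import *
for i in range(2): goal((.5505,.2229,.0115),-8.25);camera('wrist')
"
```

```text
pos [0.5504 0.223  0.0114] yaw -8.15 -> offset [ 0.01  0.01 -0.01] rot [0.01 0.02 0.1 ] F [-0.2  0.2 -1.4] w 0.0575 t 6.95
pos [0.5505 0.223  0.0114] yaw -8.15 -> offset [ 0.    0.01 -0.01] rot [0.01 0.02 0.1 ] F [ 0.9  0.3 -1.3] w 0.0578 t 7.0
```

Spot on. Release, then lift straight up.

>>> drive_tool(plan=[{"offset":[0,0,0],"delta_rot":[0,0,0],"jaw":6.0},{"offset":[0,0,0],"delta_rot":[0,0,0],"jaw":6.6},{"offset":[0,0,0],"delta_rot":[0,0,0],"jaw":7.6},{"offset":[0,0,0],"delta_rot":[0,0,0],"jaw":8.0},{"offset":[0,0,-2],"delta_rot":[0,0,0],"jaw":8.0},{"offset":[0,0,-5],"delta_rot":[0,0,0],"jaw":8.0},{"offset":[0,0,-8],"delta_rot":[0,0,0],"jaw":8.7},{"offset":[0,0,-10],"delta_rot":[0,0,0],"jaw":8.7}])

```text
time: 7.72
position: [0.5515, 0.2232, 0.114]
tool_rot: [0.997, -0.071, 0.001, -0.0]
ft_force: [0.6, -0.2, -0.2]
grip_width: 0.0845
```

```bash
python3 - <<'E'
from h import *
m=np.array([.465,-.1485]); yaw=54.
y=np.radians(yaw); h=m+.08*np.array([np.sin(y),-np.cos(y)])
print(h); goal((h[0],h[1],.13),yaw)
E
```

```text
[ 0.52972136 -0.19552282]
pos [0.5515 0.2232 0.114 ] yaw -8.15 -> offset [ 3.78 41.76 -1.63] rot [ 3.000e-02 -1.700e-01 -6.215e+01] F [ 0.6 -0.2 -0.2] w 0.0845 t 7.7167
```

>>> drive_tool(plan=[{"offset":[3.8,30,-1.6],"delta_rot":[0,0,-50],"jaw":8.7},{"offset":[3.8,30,-1.6],"delta_rot":[0,0,-50],"jaw":8.7},{"offset":[3.8,30,-1.6],"delta_rot":[0,0,-50],"jaw":8.7},{"offset":[3.8,30,-1.6],"delta_rot":[0,0,-50],"jaw":8.7},{"offset":[3.8,30,-1.6],"delta_rot":[0,0,-50],"jaw":8.7},{"offset":[3.8,30,-1.6],"delta_rot":[0,0,-50],"jaw":8.7},{"offset":[3.8,30,-1.6],"delta_rot":[0,0,-50],"jaw":8.7},{"offset":[3.8,30,-1.6],"delta_rot":[0,0,-50],"jaw":8.7}])

```text
time: 8.38
position: [0.5455, -0.0815, 0.1279]
tool_rot: [0.933, 0.359, 0.0, 0.0]
ft_force: [0.3, -0.2, 0.1]
grip_width: 0.0868
```

```bash
python3 - <<'E'
from h import *
goal((.53,-.195,.13),54)
E
```

```text
pos [ 0.5455 -0.0815  0.1279] yaw 42.11 -> offset [-8.76  7.38 -0.2 ] rot [ 4.000e-02 -1.000e-02 -1.189e+01] F [ 0.3 -0.2  0.1] w 0.0868 t 8.3833
```

>>> drive_tool(plan=[{"offset":[-8.8,7.4,-0.2],"delta_rot":[0,0,-11.9],"jaw":8.7},{"offset":[-8.8,7.4,-0.2],"delta_rot":[0,0,-11.9],"jaw":8.7},{"offset":[-8.8,7.4,-0.2],"delta_rot":[0,0,-11.9],"jaw":8.7},{"offset":[-8.8,7.4,-0.2],"delta_rot":[0,0,-11.9],"jaw":8.7},{"offset":[-8.8,7.4,-0.2],"delta_rot":[0,0,-11.9],"jaw":8.7},{"offset":[-8.8,7.4,-0.2],"delta_rot":[0,0,-11.9],"jaw":8.7},{"offset":[-8.8,7.4,-0.2],"delta_rot":[0,0,-11.9],"jaw":8.7},{"offset":[-8.8,7.4,-0.2],"delta_rot":[0,0,-11.9],"jaw":8.7}])

```text
time: 9.05
position: [0.5294, -0.1915, 0.1295]
tool_rot: [0.892, 0.453, -0.0, -0.0]
ft_force: [0.2, -0.3, 0.4]
grip_width: 0.0873
```

```bash
python3 - <<'E'
from h import *
for i in range(3): camera('wrist')
goal((.53,-.195,.13),54);look('w7')
T,im=load('w7');u=w2px('wrist',(.465,-.1485,.016),T)[0].astype(int);print(u)
c=(u[0]-60,max(0,u[1]-45));print(c);save('w7c.png',im,(c[0],c[1],c[0]+120,c[1]+90),6)
E
```

```text
pos [ 0.5297 -0.192   0.1296] yaw 53.86 -> offset [-0.22  0.21 -0.04] rot [-0.01 -0.   -0.14] F [ 0.3  0.2 -0.3] w 0.0872 t 9.2
[313 105]
(np.int64(253), np.int64(60))
```

View pics/w7.png

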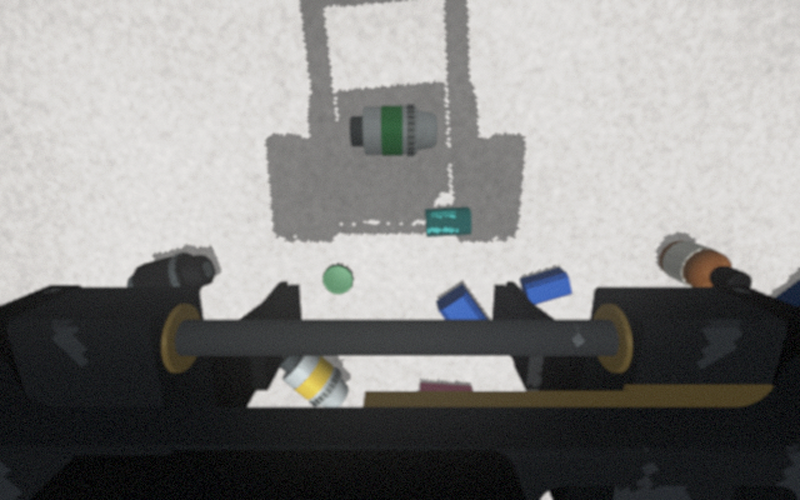

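View pics/w7c.png

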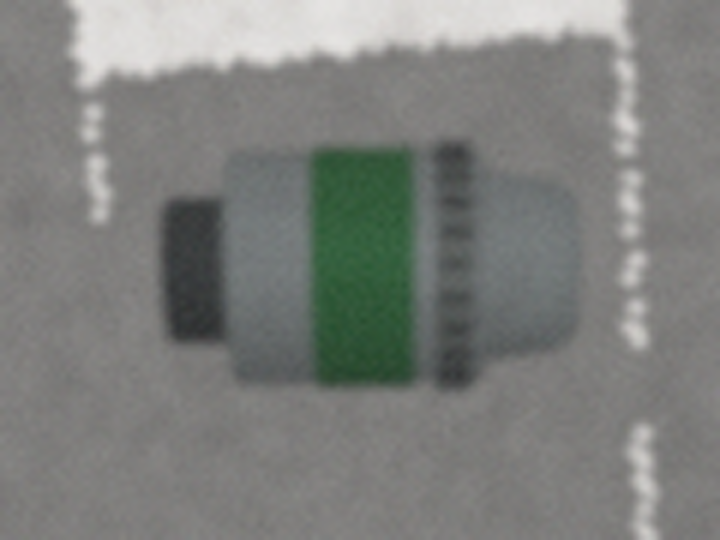

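```bash
python3 -c "
from h import *
m=ends('w7',(164,269),(578,264),((253,60),6),.016)
goal((m[0],m[1],.0035),54.5)
"
```

```text
w7 centre [ 0.4645 -0.1469] len 0.0589 yaw 54.48
pos [ 0.5297 -0.1922  0.1296] yaw 53.84 -> offset [-0.19 -7.93 12.61] rot [-0.01  0.   -0.66] F [ 1.   1.  -0.2] w 0.0871 t 9.25
```

>>> drive_tool(plan=[{"offset":[-0.2,-4,2],"delta_rot":[0,0,-0.6],"jaw":8.7},{"offset":[-0.2,-7.95,4],"delta_rot":[0,0,-0.6],"jaw":8.7},{"offset":[-0.2,-7.95,7],"delta_rot":[0,0,-0.6],"jaw":8.7},{"offset":[-0.2,-7.95,9],"delta_rot":[0,0,-0.6],"jaw":8.7},{"offset":[-0.2,-7.95,11],"delta_rot":[0,0,-0.6],"jaw":8.7},{"offset":[-0.2,-7.95,12.5],"delta_rot":[0,0,-0.6],"jaw":8.7},{"offset":[-0.2,-7.95,12.5],"delta_rot":[0,0,-0.6],"jaw":8.7},{"offset":[-0.2,-7.95,12.5],"delta_rot":[0,0,-0.6],"jaw":8.7}])

```text
time: 9.92
position: [0.464, -0.1473, 0.0041]
tool_rot: [0.889, 0.457, -0.0, -0.001]
ft_force: [0.7, -0.8, 0.2]
grip_width: 0.0873
```

```bash
python3 -c "
from h import *
camera('wrist')
goal((.4645,-.1469,.0035),54.5)
"
```

```text
pos [ 0.4645 -0.1477  0.0048] yaw 54.38 -> offset [ 0.06 -0.05  0.13] rot [ 0.01  0.   -0.12] F [ 0.2 -0.7 -1. ] w 0.0872 t 9.9667
```

>>> drive_tool(plan=[{"offset":[0,-0.05,0.1],"delta_rot":[0,0,0],"jaw":6.5},{"offset":[0,-0.05,0.1],"delta_rot":[0,0,0],"jaw":5.0},{"offset":[0,-0.05,0.1],"delta_rot":[0,0,0],"jaw":5.0},{"offset":[0,-0.05,0.1],"delta_rot":[0,0,0],"jaw":5.0},{"offset":[0,-0.05,0.1],"delta_rot":[0,0,0],"jaw":5.0},{"offset":[0,-0.05,0.1],"delta_rot":[0,0,0],"jaw":5.0},{"offset":[0,-0.05,0.1],"delta_rot":[0,0,0],"jaw":5.0},{"offset":[0,-0.05,0.1],"delta_rot":[0,0,0],"jaw":5.0}])

```text
time: 10.63
position: [0.464, -0.1476, 0.0039]
tool_rot: [0.89, 0.457, 0.0, 0.0]
ft_force: [-0.1, 1.1, 5.5]
grip_width: 0.058
```

```bash
python3 -c "
from h import *
goal((.4645,-.1469,.0035),54.5)
look('w8',(250,210,400,320),5); print(calibration('wrist')['K'][0,2]);edges(-.016+tool()[2,3])
"
```

```text
pos [ 0.464  -0.1476  0.0039] yaw 54.35 -> offset [0.09 0.   0.04] rot [ 0.04 -0.   -0.15] F [-0.1  1.1  5.5] w 0.058 t 10.6333
317.0895613340807
-0.004 [np.float64(270.8), np.float64(348.4)]
-0.002 [np.float64(275.3), np.float64(352.7)]
0 [np.float64(279.7), np.float64(357.1)]
0.002 [np.float64(284.1), np.float64(361.4)]
```

View pics/w8.png

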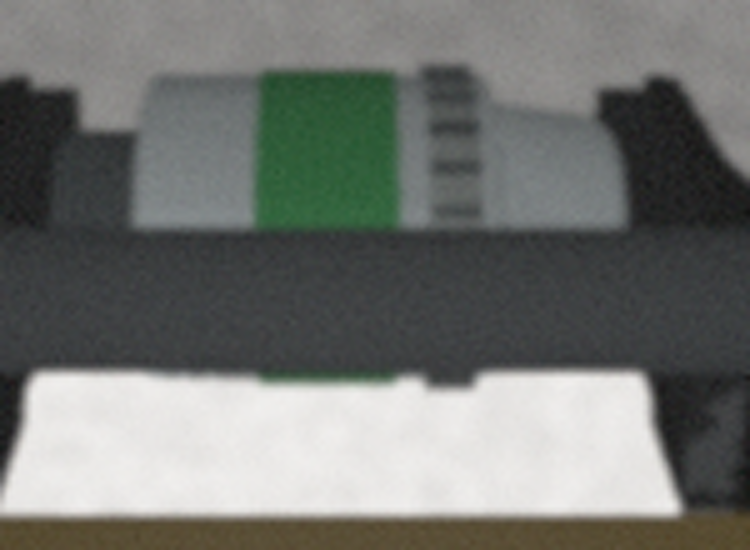

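```bash
python3 -c "
from h import *
goal((.543,.165,.13),-8.2)
"
```

```text
pos [ 0.464  -0.1476  0.0039] yaw 54.34 -> offset [ 30.01 -11.8  -12.61] rot [ 3.000e-02 -2.000e-02  6.254e+01] F [0.5 0.4 5.5] w 0.0581 t 10.6833
```

>>> drive_tool(plan=[{"offset":[0,0,-2],"delta_rot":[0,0,0],"jaw":5.0},{"offset":[0,0,-6],"delta_rot":[0,0,0],"jaw":5.0},{"offset":[2,-1,-9],"delta_rot":[0,0,7],"jaw":5.0},{"offset":[24,-9.5,-12.6],"delta_rot":[0,0,40],"jaw":5.0},{"offset":[24,-9.5,-12.6],"delta_rot":[0,0,40],"jaw":5.0},{"offset":[24,-9.5,-12.6],"delta_rot":[0,0,40],"jaw":5.0},{"offset":[24,-9.5,-12.6],"delta_rot":[0,0,40],"jaw":5.0},{"offset":[24,-9.5,-12.6],"delta_rot":[0,0,40],"jaw":5.0}])

```text
time: 11.35
position: [0.5125, 0.05, 0.1209]
tool_rot: [0.991, 0.137, -0.001, -0.0]
ft_force: [0.1, -0.2, -1.1]
grip_width: 0.0576
```

```bash
python3 -c "
from h import *
goal((.543,.165,.13),-8.2)
"
```

```text
pos [0.5125 0.05   0.1209] yaw 15.75 -> offset [  6.05 -10.24  -0.91] rot [-0.    0.06 23.95] F [ 0.1 -0.2 -1.1] w 0.0576 t 11.35
```

>>> drive_tool(plan=[{"offset":[5.8,-9.9,-0.9],"delta_rot":[0,0,23.8],"jaw":5.0},{"offset":[5.8,-9.9,-0.9],"delta_rot":[0,0,23.8],"jaw":5.0},{"offset":[5.8,-9.9,-0.9],"delta_rot":[0,0,23.8],"jaw":5.0},{"offset":[5.8,-9.9,-0.9],"delta_rot":[0,0,23.8],"jaw":5.0},{"offset":[5.8,-9.9,-0.9],"delta_rot":[0,0,23.8],"jaw":5.0},{"offset":[5.8,-9.9,-0.9],"delta_rot":[0,0,23.8],"jaw":5.0},{"offset":[5.8,-9.9,-0.9],"delta_rot":[0,0,23.8],"jaw":5.0},{"offset":[5.8,-9.9,-0.9],"delta_rot":[0,0,23.8],"jaw":5.0}])

```text
time: 12.02
position: [0.5406, 0.1583, 0.1295]
tool_rot: [0.998, -0.068, -0.001, 0.0]
ft_force: [0.1, -1.0, -0.6]
grip_width: 0.0579
```

```bash
python3 -c "
from h import *
for i in range(4): camera('wrist')
goal((.5554,.2575,.0122),-8.2)
look('w9',(190,0,430,180),3.3)
"
```

```text
pos [0.5412 0.1586 0.1299] yaw -7.79 -> offset [ 0.07 -9.99 11.77] rot [0.01 0.02 0.41] F [ 0.4 -0.3 -1.4] w 0.0575 t 12.2167
```

View pics/w9.png

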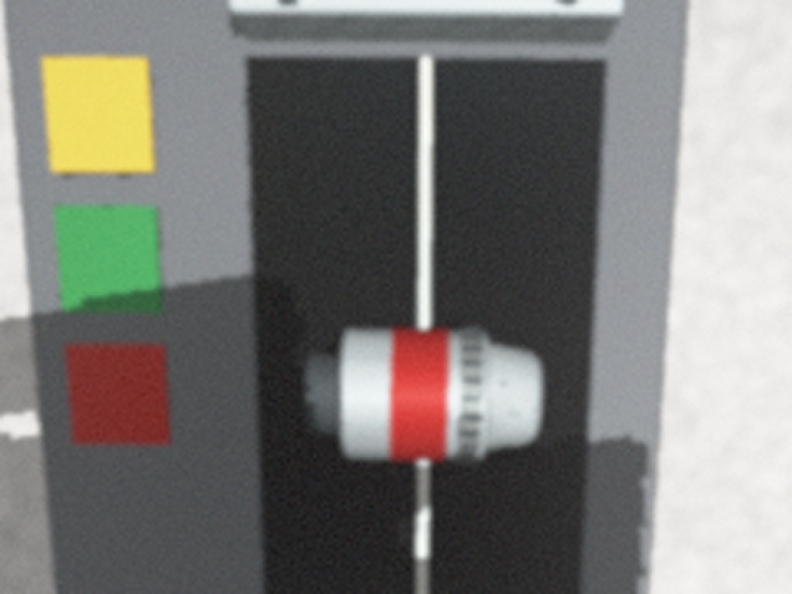

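```bash
cat >> tr.py <<'E'
def intray(name,a,b,c,z,th,t):
    m=ends(name,a,b,c,z);A=np.array([[np.cos(th),-np.sin(th)],[np.sin(th),np.cos(th)]]);print('  in tray',A.T@(m-t))
E
python3 - <<'E'
from tr import *
c=((190,0),3.3)
P=[]
for (r1,r2,l1,l2),y in [(((150,56),(155,171),(41,57),(50,172)),.048),(((158,205),(162,310),(54,206),(61,312)),.014),(((165,343),(170,443),(66,345),(74,444)),-.02)]:
    P+=[(r1,(-.049,y+.013),.01),(r2,(-.049,y-.013),.01),(l1,(-.075,y+.013),.01),(l2,(-.075,y-.013),.01)]
th,t,A,T=trayfit('w9',P,c)
print(A.T@(px2w('wrist',un((428,56),*c),.008,T)[0,:2]-t))
intray('w9',(305,395),(544,397),c,.024,th,t)
E
```

```text
tray -8.03888108389671 [0.5336 0.2465] res mm
 [[ 0.7072  0.0791]
 [ 0.2494  0.0129]
 [-0.2765 -0.1036]
 [-0.4517 -0.2203]
 [ 0.5007 -0.0189]
 [-0.0006  0.5234]
 [-0.1601 -0.2613]
 [-0.6127  0.0105]
 [ 0.2304  0.1937]
 [-0.0118  0.2517]
 [-0.071  -0.3699]
 [-0.1034 -0.0973]]
Y [0.5601 0.2912]
G [0.5554 0.2575]
R [0.5506 0.2239]
chock [0.5463 0.1932]
[0.0204 0.062 ]
w9 centre [0.5505 0.224 ] len 0.0609 yaw -8.3
  in tray [ 0.0198 -0.0198]
```

>>> drive_tool(plan=[{"offset":[0.05,-4,0.5],"delta_rot":[0,0,0.4],"jaw":5.0},{"offset":[0.05,-8,1],"delta_rot":[0,0,0.4],"jaw":5.0},{"offset":[0.05,-10,4],"delta_rot":[0,0,0.4],"jaw":5.0},{"offset":[0.05,-10,7],"delta_rot":[0,0,0.4],"jaw":5.0},{"offset":[0.05,-10,8],"delta_rot":[0,0,0.4],"jaw":5.0},{"offset":[0.05,-10,8],"delta_rot":[0,0,0.4],"jaw":5.0},{"offset":[0.05,-10,8],"delta_rot":[0,0,0.4],"jaw":5.0},{"offset":[0.05,-10,8],"delta_rot":[0,0,0.4],"jaw":5.0}])

```text
time: 12.93
position: [0.5563, 0.258, 0.0513]
tool_rot: [0.997, -0.071, 0.001, -0.0]
ft_force: [0.5, 0.1, -0.4]
grip_width: 0.0577
```

```bash
python3 -c "
from h import *
for i in range(4): camera('wrist')
goal((.5554,.2576,.0122),-8.2)
"
```

```text
pos [0.5562 0.2583 0.0515] yaw -8.17 -> offset [-0.08  0.08  3.93] rot [-0.06 -0.15  0.03] F [ 0.5 -0.3 -0.8] w 0.058 t 13.1333
```

>>> drive_tool(plan=[{"offset":[-0.05,0.06,0.8],"delta_rot":[0,0,0],"jaw":5.0},{"offset":[-0.05,0.06,1.6],"delta_rot":[0,0,0],"jaw":5.0},{"offset":[-0.05,0.06,2.4],"delta_rot":[0,0,0],"jaw":5.0},{"offset":[-0.05,0.06,3.2],"delta_rot":[0,0,0],"jaw":5.0},{"offset":[-0.05,0.06,3.7],"delta_rot":[0,0,0],"jaw":5.0},{"offset":[-0.05,0.06,3.7],"delta_rot":[0,0,0],"jaw":5.0},{"offset":[-0.05,0.06,3.7],"delta_rot":[0,0,0],"jaw":5.0},{"offset":[-0.05,0.06,3.7],"delta_rot":[0,0,0],"jaw":5.0}])

```text
time: 13.8
position: [0.5544, 0.2581, 0.0124]
tool_rot: [0.997, -0.071, -0.0, 0.0]
ft_force: [0.5, 0.8, -0.3]
grip_width: 0.058
```

```bash
python3 -c "
from h import *
for i in range(3): camera('wrist')
goal((.5554,.2576,.0122),-8.2)
"
```

```text
pos [0.5545 0.2581 0.0128] yaw -8.12 -> offset [0.09 0.04 0.06] rot [0.   0.01 0.08] F [ 0.5  0.4 -1.1] w 0.0578 t 13.95
```

Small trim, then release and lift in the same call.

>>> drive_tool(plan=[{"offset":[0.08,0.04,0],"delta_rot":[0,0,0],"jaw":5.0},{"offset":[0.08,0.04,0.04],"delta_rot":[0,0,0],"jaw":5.0},{"offset":[0.08,0.04,0.04],"delta_rot":[0,0,0],"jaw":5.0},{"offset":[0.08,0.04,0.04],"delta_rot":[0,0,0],"jaw":6.0},{"offset":[0.08,0.04,0.04],"delta_rot":[0,0,0],"jaw":6.6},{"offset":[0.08,0.04,0.04],"delta_rot":[0,0,0],"jaw":7.6},{"offset":[0.08,0.04,0.04],"delta_rot":[0,0,0],"jaw":8.0},{"offset":[0.08,0.04,0.04],"delta_rot":[0,0,0],"jaw":8.0}])

```text
time: 14.62
position: [0.5554, 0.2576, 0.0127]
tool_rot: [0.997, -0.071, 0.0, -0.0]
ft_force: [-0.3, -0.3, -0.9]
grip_width: 0.0764
```

```bash
python3 - <<'E'
from h import *
m=np.array([.583,-.313]); yaw=7.
y=np.radians(yaw); h=m+.08*np.array([np.sin(y),-np.cos(y)])
print(h); goal((h[0],h[1],.13),yaw)
E
```

```text
[ 0.59274955 -0.39240369]
pos [0.5554 0.2576 0.0127] yaw -8.12 -> offset [ 12.88  63.82 -11.74] rot [-0.000e+00 -1.000e-02 -1.512e+01] F [-0.3 -0.3 -0.9] w 0.0764 t 14.6167
```

>>> drive_tool(plan=[{"offset":[0,0,-3],"delta_rot":[0,0,0],"jaw":8.7},{"offset":[0,0,-7],"delta_rot":[0,0,0],"jaw":8.7},{"offset":[0,0,-11],"delta_rot":[0,0,0],"jaw":8.7},{"offset":[5,25,-11.7],"delta_rot":[0,0,-7],"jaw":8.7},{"offset":[5,25,-11.7],"delta_rot":[0,0,-7],"jaw":8.7},{"offset":[5,25,-11.7],"delta_rot":[0,0,-7],"jaw":8.7},{"offset":[5,25,-11.7],"delta_rot":[0,0,-7],"jaw":8.7},{"offset":[5,25,-11.7],"delta_rot":[0,0,-7],"jaw":8.7}])

```text
time: 15.28
position: [0.5666, 0.0498, 0.1286]
tool_rot: [1.0, -0.009, 0.0, 0.0]
ft_force: [1.0, 0.5, -0.0]
grip_width: 0.0871
```

```bash
python3 - <<'E'
from h import *
goal((.593,-.392,.13),7)
E
```

```text
pos [0.5666 0.0498 0.1286] yaw -1.07 -> offset [ 3.47 44.12 -0.13] rot [ 0.01 -0.03 -8.07] F [ 1.   0.5 -0. ] w 0.0871 t 15.2833
```

>>> drive_tool(plan=[{"offset":[2.5,32,0],"delta_rot":[0,0,-6],"jaw":8.7},{"offset":[2.5,32,0],"delta_rot":[0,0,-6],"jaw":8.7},{"offset":[2.5,32,0],"delta_rot":[0,0,-6],"jaw":8.7},{"offset":[2.5,32,0],"delta_rot":[0,0,-6],"jaw":8.7},{"offset":[2.5,32,0],"delta_rot":[0,0,-6],"jaw":8.7},{"offset":[2.5,32,0],"delta_rot":[0,0,-6],"jaw":8.7},{"offset":[2.5,32,0],"delta_rot":[0,0,-6],"jaw":8.7},{"offset":[2.5,32,0],"delta_rot":[0,0,-6],"jaw":8.7}])

```text
time: 15.95
position: [0.5856, -0.2734, 0.1284]
tool_rot: [0.999, 0.042, 0.001, 0.001]
ft_force: [0.6, -0.0, 0.2]
grip_width: 0.0869
```

```bash
python3 - <<'E'
from h import *
goal((.593,-.392,.13),7)
E
```

```text
pos [ 0.5856 -0.2734  0.1284] yaw 4.76 -> offset [-0.25 11.88 -0.13] rot [ 0.12 -0.07 -2.24] F [ 0.6 -0.   0.2] w 0.0869 t 15.95
```

>>> drive_tool(plan=[{"offset":[-0.2,11.7,0],"delta_rot":[0,0,-2.3],"jaw":8.7},{"offset":[-0.2,11.7,0],"delta_rot":[0,0,-2.3],"jaw":8.7},{"offset":[-0.2,11.7,0],"delta_rot":[0,0,-2.3],"jaw":8.7},{"offset":[-0.2,11.7,0],"delta_rot":[0,0,-2.3],"jaw":8.7},{"offset":[-0.2,11.7,0],"delta_rot":[0,0,-2.3],"jaw":8.7},{"offset":[-0.2,11.7,0],"delta_rot":[0,0,-2.3],"jaw":8.7},{"offset":[-0.2,11.7,0],"delta_rot":[0,0,-2.3],"jaw":8.7},{"offset":[-0.2,11.7,0],"delta_rot":[0,0,-2.3],"jaw":8.7}])

```text
time: 16.62
position: [0.5935, -0.3838, 0.1282]
tool_rot: [0.998, 0.064, -0.0, -0.001]
ft_force: [0.5, 0.3, -0.7]
grip_width: 0.087
```

```bash
python3 - <<'E'
from h import *
for i in range(3): camera('wrist')
goal((.593,-.392,.13),7);look('w10')
T,im=load('w10');u=w2px('wrist',(.583,-.313,.016),T)[0].astype(int);print(u)
c=(u[0]-60,max(0,u[1]-45));print(c);save('w10c.png',im,(c[0],c[1],c[0]+120,c[1]+90),6)
E
```

```text
pos [ 0.5938 -0.3845  0.1284] yaw 7.27 -> offset [-0.18  0.73 -0.16] rot [-0.01  0.01  0.27] F [ 0.5 -0.  -0. ] w 0.087 t 16.7667
[315 112]
(np.int64(255), np.int64(67))
```

View pics/w10.png

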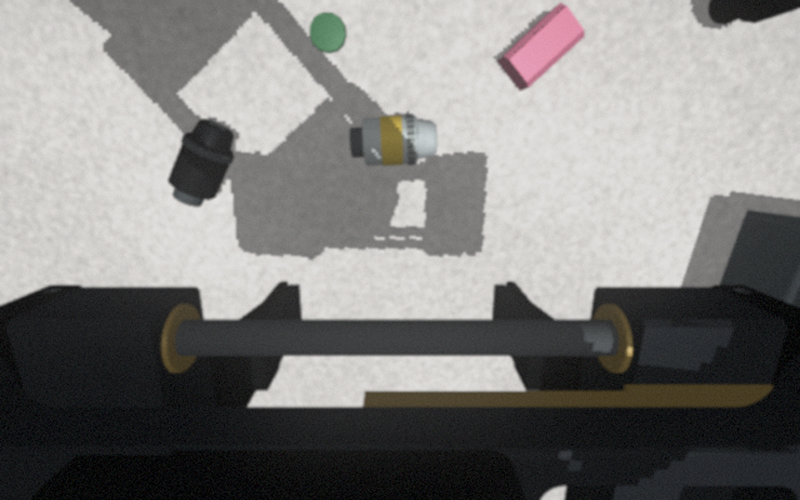

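View pics/w10c.png

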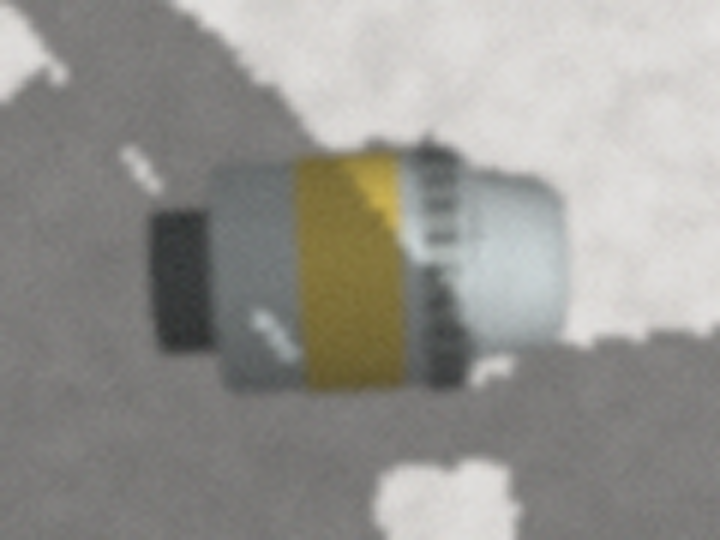

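```bash
python3 -c "
from h import *
m=ends('w10',(153,280),(568,262),((255,67),6),.016)
goal((m[0],m[1],.0035),9.5)
"
```

```text
w10 centre [ 0.5821 -0.3127] len 0.0592 yaw 9.62
pos [ 0.5938 -0.3848  0.1284] yaw 7.26 -> offset [-0.25 -7.3  12.49] rot [-0.    0.   -2.24] F [-1.5 -0.2 -0.4] w 0.0871 t 16.8167
```

>>> drive_tool(plan=[{"offset":[-0.25,-4,2],"delta_rot":[0,0,-2.2],"jaw":8.7},{"offset":[-0.25,-7.3,4],"delta_rot":[0,0,-2.2],"jaw":8.7},{"offset":[-0.25,-7.3,7],"delta_rot":[0,0,-2.2],"jaw":8.7},{"offset":[-0.25,-7.3,9],"delta_rot":[0,0,-2.2],"jaw":8.7},{"offset":[-0.25,-7.3,11],"delta_rot":[0,0,-2.2],"jaw":8.7},{"offset":[-0.25,-7.3,12.4],"delta_rot":[0,0,-2.2],"jaw":8.7},{"offset":[-0.25,-7.3,12.4],"delta_rot":[0,0,-2.2],"jaw":8.7},{"offset":[-0.25,-7.3,12.4],"delta_rot":[0,0,-2.2],"jaw":8.7}])

```text
time: 17.48
position: [0.582, -0.3137, 0.0041]
tool_rot: [0.997, 0.082, -0.0, -0.0]
ft_force: [-0.6, 0.0, -0.4]
grip_width: 0.087
```

```bash
python3 -c "
from h import *
camera('wrist')
goal((.5821,-.3127,.0035),9.5)
"
```

```text
pos [ 0.5823 -0.314   0.0048] yaw 9.38 -> offset [ 0.01 -0.13  0.13] rot [ 0.03 -0.02 -0.12] F [-0.1 -0.1  0.6] w 0.0872 t 17.5333
```

>>> drive_tool(plan=[{"offset":[0,-0.1,0.1],"delta_rot":[0,0,0],"jaw":6.5},{"offset":[0,-0.1,0.1],"delta_rot":[0,0,0],"jaw":5.0},{"offset":[0,-0.1,0.1],"delta_rot":[0,0,0],"jaw":5.0},{"offset":[0,-0.1,0.1],"delta_rot":[0,0,0],"jaw":5.0},{"offset":[0,-0.1,0.1],"delta_rot":[0,0,0],"jaw":5.0},{"offset":[0,-0.1,0.1],"delta_rot":[0,0,0],"jaw":5.0},{"offset":[0,-0.1,0.1],"delta_rot":[0,0,0],"jaw":5.0},{"offset":[0,-0.1,0.1],"delta_rot":[0,0,0],"jaw":5.0}])

```text
time: 18.2
position: [0.5819, -0.3129, 0.0036]
tool_rot: [0.997, 0.082, 0.0, 0.0]
ft_force: [-0.3, 0.9, 2.4]
grip_width: 0.0578
```

```bash
python3 -c "
from h import *
goal((.5821,-.3127,.0035),9.5)
look('w11',(250,210,400,320),5); edges(-.016+tool()[2,3])
goal((.545,.2,.13),-8.2)
"
```

```text
pos [ 0.5819 -0.3129  0.0036] yaw 9.38 -> offset [ 0.02 -0.01  0.01] rot [ 0.02 -0.02 -0.12] F [-0.3  0.9  2.4] w 0.0578 t 18.2
-0.004 [np.float64(270.6), np.float64(348.4)]
-0.002 [np.float64(275.1), np.float64(352.8)]
0 [np.float64(279.5), np.float64(357.1)]
0.002 [np.float64(283.9), np.float64(361.4)]
pos [ 0.5819 -0.3128  0.0036] yaw 9.38 -> offset [  4.72 -51.2  -12.66] rot [ 0.02 -0.02 17.58] F [-0.4  0.   2.4] w 0.0579 t 18.25
```

View pics/w11.png

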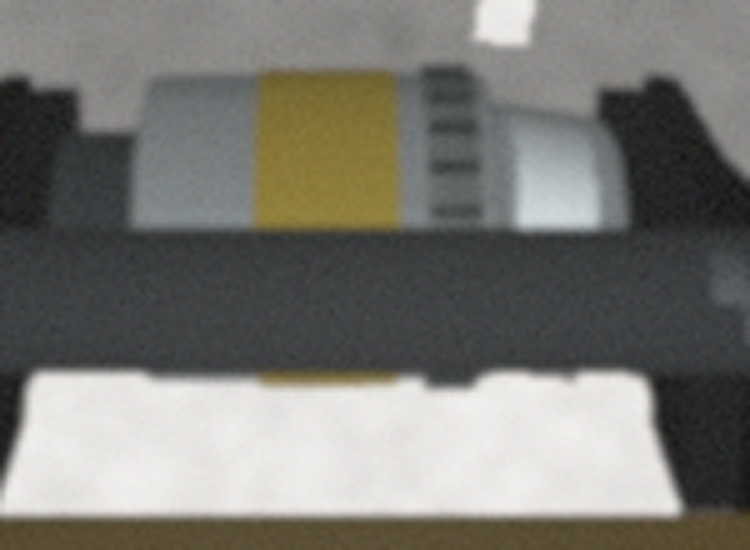

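>>> drive_tool(plan=[{"offset":[0,0,-3],"delta_rot":[0,0,0],"jaw":5.0},{"offset":[0,0,-7],"delta_rot":[0,0,0],"jaw":5.0},{"offset":[0,0,-11],"delta_rot":[0,0,0],"jaw":5.0},{"offset":[2.5,-27,-12.6],"delta_rot":[0,0,9],"jaw":5.0},{"offset":[2.5,-27,-12.6],"delta_rot":[0,0,9],"jaw":5.0},{"offset":[2.5,-27,-12.6],"delta_rot":[0,0,9],"jaw":5.0},{"offset":[2.5,-27,-12.6],"delta_rot":[0,0,9],"jaw":5.0},{"offset":[2.5,-27,-12.6],"delta_rot":[0,0,9],"jaw":5.0}])

```text
time: 18.92
position: [0.5659, -0.1035, 0.1253]
tool_rot: [1.0, 0.003, -0.0, -0.0]
ft_force: [0.6, 0.8, -2.8]
grip_width: 0.0576
```

```bash
python3 -c "
from h import *
goal((.545,.2,.13),-8.2)
"
```

```text
pos [ 0.5659 -0.1035  0.1253] yaw 0.33 -> offset [ -1.92 -30.36  -0.46] rot [-0.02  0.05  8.53] F [ 0.6  0.8 -2.8] w 0.0576 t 18.9167
```

>>> drive_tool(plan=[{"offset":[-1.9,-29.8,-0.4],"delta_rot":[0,0,8.5],"jaw":5.0},{"offset":[-1.9,-29.8,-0.4],"delta_rot":[0,0,8.5],"jaw":5.0},{"offset":[-1.9,-29.8,-0.4],"delta_rot":[0,0,8.5],"jaw":5.0},{"offset":[-1.9,-29.8,-0.4],"delta_rot":[0,0,8.5],"jaw":5.0},{"offset":[-1.9,-29.8,-0.4],"delta_rot":[0,0,8.5],"jaw":5.0},{"offset":[-1.9,-29.8,-0.4],"delta_rot":[0,0,8.5],"jaw":5.0},{"offset":[-1.9,-29.8,-0.4],"delta_rot":[0,0,8.5],"jaw":5.0},{"offset":[-1.9,-29.8,-0.4],"delta_rot":[0,0,8.5],"jaw":5.0}])

```text
time: 19.58
position: [0.5443, 0.1985, 0.1293]
tool_rot: [0.998, -0.068, -0.0, -0.001]
ft_force: [-0.3, -1.3, -2.0]
grip_width: 0.0581
```

```bash
python3 -c "
from h import *
for i in range(5): camera('wrist')
goal((.5602,.2913,.012),-8.2)
look('w12',(190,20,430,200),3.3)
"
```

```text
pos [0.5459 0.1912 0.1291] yaw -8.17 -> offset [  0.   -10.12  11.7 ] rot [0.05 0.04 0.03] F [-0.   0.5 -0.6] w 0.058 t 19.8333
```

View pics/w12.png

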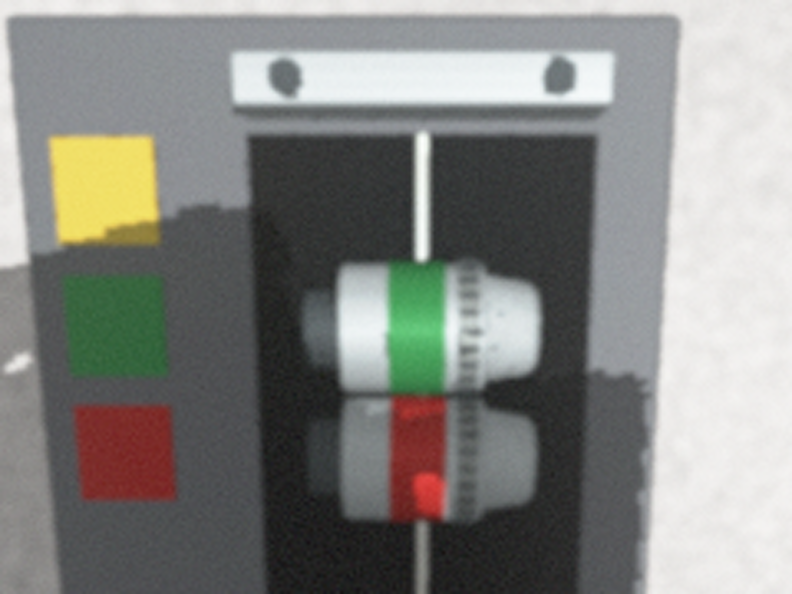

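```bash
python3 - <<'E'
from tr import *
c=((190,20),3.3)
P=[]
for (r1,r2,l1,l2),y in [(((152,136),(159,244),(49,137),(58,244)),.048),(((163,276),(167,375),(63,277),(71,377)),.014),(((170,405),(176,498),(76,406),(84,500)),-.02)]:
    P+=[(r1,(-.049,y+.013),.01),(r2,(-.049,y-.013),.01),(l1,(-.075,y+.013),.01),(l2,(-.075,y-.013),.01)]
th,t,A,T=trayfit('w12',P,c)
for p,z in [((423,132),.008),((232,105),.030),((613,103),.030)]:print(A.T@(px2w('wrist',un(p,*c),z,T)[0,:2]-t))
intray('w12',(302,328),(544,328),c,.024,th,t)
intray('w12',(307,457),(540,458),c,.024,th,t)
E
```

```text
tray -7.821496218472571 [0.5337 0.2466] res mm
 [[ 0.1787 -0.047 ]
 [ 0.0104 -0.1901]
 [-0.1019 -0.0655]
 [-0.3798  0.0455]
 [ 0.4657 -0.2752]
 [-0.26    0.2068]
 [ 0.0721 -0.2944]
 [-0.2975 -0.1454]
 [-0.0239  0.1529]
 [-0.1237  0.5167]
 [ 0.3432  0.0065]
 [ 0.1169  0.0892]]
Y [0.56   0.2915]
G [0.5554 0.2578]
R [0.5508 0.2241]
chock [0.5466 0.1934]
[0.0203 0.0618]
[-0.0247  0.0646]
[0.0649 0.0644]
w12 centre [0.5552 0.2571] len 0.0614 yaw -8.21
  in tray [0.0199 0.0133]
w12 centre [0.5507 0.2245] len 0.0611 yaw -8.46
  in tray [ 0.0199 -0.0196]
```

>>> drive_tool(plan=[{"offset":[0,-4,0.2],"delta_rot":[0,0,0],"jaw":5.0},{"offset":[0,-8,0.5],"delta_rot":[0,0,0],"jaw":5.0},{"offset":[0,-10.1,4],"delta_rot":[0,0,0],"jaw":5.0},{"offset":[0,-10.1,7],"delta_rot":[0,0,0],"jaw":5.0},{"offset":[0,-10.1,7.8],"delta_rot":[0,0,0],"jaw":5.0},{"offset":[0,-10.1,7.8],"delta_rot":[0,0,0],"jaw":5.0},{"offset":[0,-10.1,7.8],"delta_rot":[0,0,0],"jaw":5.0},{"offset":[0,-10.1,7.8],"delta_rot":[0,0,0],"jaw":5.0}])

```text
time: 20.55
position: [0.5618, 0.2914, 0.0531]
tool_rot: [0.997, -0.072, 0.001, -0.0]
ft_force: [0.2, 0.3, -1.5]
grip_width: 0.0577
```

```bash
python3 -c "
from h import *
for i in range(4): camera('wrist')
goal((.5601,.2915,.012),-8.2)
"
```

```text
pos [0.5613 0.2923 0.0532] yaw -8.17 -> offset [-0.12  0.1   4.12] rot [-0.07 -0.15  0.03] F [-0.5  0.5 -0.8] w 0.0579 t 20.75
```

>>> drive_tool(plan=[{"offset":[-0.08,0.08,0.8],"delta_rot":[0,0,0],"jaw":5.0},{"offset":[-0.08,0.08,1.6],"delta_rot":[0,0,0],"jaw":5.0},{"offset":[-0.08,0.08,2.4],"delta_rot":[0,0,0],"jaw":5.0},{"offset":[-0.08,0.08,3.2],"delta_rot":[0,0,0],"jaw":5.0},{"offset":[-0.08,0.08,3.85],"delta_rot":[0,0,0],"jaw":5.0},{"offset":[-0.08,0.08,3.85],"delta_rot":[0,0,0],"jaw":5.0},{"offset":[-0.08,0.08,3.85],"delta_rot":[0,0,0],"jaw":5.0},{"offset":[-0.08,0.08,3.85],"delta_rot":[0,0,0],"jaw":5.0}])

```text
time: 21.42
position: [0.5591, 0.2919, 0.0125]
tool_rot: [0.997, -0.071, -0.0, 0.0]
ft_force: [0.0, 0.0, -1.3]
grip_width: 0.0578
```

```bash
python3 -c "
from h import *
for i in range(3): camera('wrist')
goal((.5601,.2915,.012),-8.2)
"
```

```text
pos [0.5593 0.2919 0.013 ] yaw -8.12 -> offset [0.08 0.03 0.1 ] rot [-0.   -0.    0.08] F [-0.1  0.2 -1.7] w 0.058 t 21.5667
```

>>> drive_tool(plan=[{"offset":[0.07,0.03,0.05],"delta_rot":[0,0,0],"jaw":5.0},{"offset":[0.07,0.03,0.08],"delta_rot":[0,0,0],"jaw":5.0},{"offset":[0.07,0.03,0.08],"delta_rot":[0,0,0],"jaw":5.0},{"offset":[0.07,0.03,0.08],"delta_rot":[0,0,0],"jaw":6.0},{"offset":[0.07,0.03,0.08],"delta_rot":[0,0,0],"jaw":6.6},{"offset":[0.07,0.03,0.08],"delta_rot":[0,0,0],"jaw":7.6},{"offset":[0.07,0.03,0.08],"delta_rot":[0,0,0],"jaw":8.0},{"offset":[0.07,0.03,0.08],"delta_rot":[0,0,0],"jaw":8.0}])

```text
time: 22.23
position: [0.56, 0.2915, 0.0124]
tool_rot: [0.997, -0.071, 0.0, -0.0]
ft_force: [-0.1, 0.1, -0.2]
grip_width: 0.0762
```

```bash
python3 -c "
from h import *
goal((.545,.19,.14),-8.2)
"
```

```text
pos [0.56   0.2915 0.0124] yaw -8.12 -> offset [ -0.05  10.26 -12.77] rot [-0.01 -0.02  0.08] F [-0.1  0.1 -0.2] w 0.0762 t 22.2333
```

Lift and back off to view the row.

>>> drive_tool(plan=[{"offset":[0,0,-3],"delta_rot":[0,0,0],"jaw":8.0},{"offset":[0,0,-7],"delta_rot":[0,0,0],"jaw":8.7},{"offset":[0,0,-11],"delta_rot":[0,0,0],"jaw":8.7},{"offset":[0,4,-12.8],"delta_rot":[0,0,0],"jaw":8.7},{"offset":[0,8,-12.8],"delta_rot":[0,0,0],"jaw":8.7},{"offset":[0,10.3,-12.8],"delta_rot":[0,0,0],"jaw":8.7},{"offset":[0,10.3,-12.8],"delta_rot":[0,0,0],"jaw":8.7},{"offset":[0,10.3,-12.8],"delta_rot":[0,0,0],"jaw":8.7}])

```text
time: 22.9
position: [0.5454, 0.1884, 0.1406]
tool_rot: [0.997, -0.072, 0.0, -0.0]
ft_force: [0.7, 0.4, 0.5]
grip_width: 0.0871
```

```bash
python3 -c "
from h import *
for i in range(4): camera('wrist')
look('w13',(190,20,430,200),3.3)
m=np.array([.616,-.183]); yaw=-2.
y=np.radians(yaw); h=m+.08*np.array([np.sin(y),-np.cos(y)])
print(h); goal((h[0],h[1],.13),yaw)
"
```

```text
[ 0.61320804 -0.26295127]
pos [0.5455 0.1907 0.1399] yaw -8.04 -> offset [13.05 43.97  0.98] rot [-0.01  0.01 -6.04] F [-0.5  0.5 -0.3] w 0.0872 t 23.15
```

View pics/w13.png

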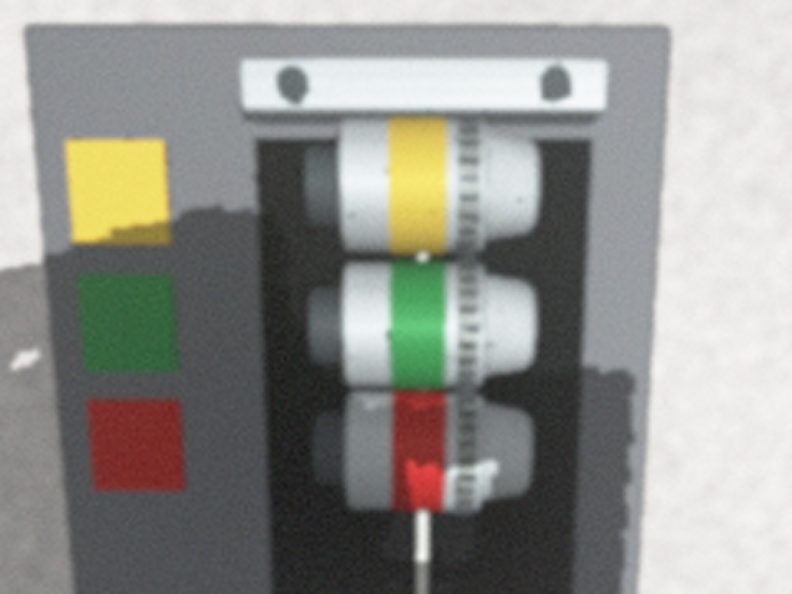

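>>> drive_tool(plan=[{"offset":[9,30,0.5],"delta_rot":[0,0,-4],"jaw":8.7},{"offset":[9,30,0.5],"delta_rot":[0,0,-4],"jaw":8.7},{"offset":[9,30,0.5],"delta_rot":[0,0,-4],"jaw":8.7},{"offset":[9,30,0.5],"delta_rot":[0,0,-4],"jaw":8.7},{"offset":[9,30,0.5],"delta_rot":[0,0,-4],"jaw":8.7},{"offset":[9,30,0.5],"delta_rot":[0,0,-4],"jaw":8.7},{"offset":[9,30,0.5],"delta_rot":[0,0,-4],"jaw":8.7},{"offset":[9,30,0.5],"delta_rot":[0,0,-4],"jaw":8.7}])

```text
time: 23.82
position: [0.5938, -0.1244, 0.135]
tool_rot: [0.999, -0.037, 0.001, 0.001]
ft_force: [0.4, 0.3, 0.8]
grip_width: 0.0875
```

```bash
python3 - <<'E'
from h import *
goal((.613,-.263,.13),-2)
E
```

```text
pos [ 0.5938 -0.1244  0.135 ] yaw -4.2 -> offset [ 2.93 13.68  0.54] rot [ 0.12 -0.13 -2.2 ] F [0.4 0.3 0.8] w 0.0875 t 23.8167
```

>>> drive_tool(plan=[{"offset":[2.9,13.6,0.5],"delta_rot":[0,0,-2.2],"jaw":8.7},{"offset":[2.9,13.6,0.5],"delta_rot":[0,0,-2.2],"jaw":8.7},{"offset":[2.9,13.6,0.5],"delta_rot":[0,0,-2.2],"jaw":8.7},{"offset":[2.9,13.6,0.5],"delta_rot":[0,0,-2.2],"jaw":8.7},{"offset":[2.9,13.6,0.5],"delta_rot":[0,0,-2.2],"jaw":8.7},{"offset":[2.9,13.6,0.5],"delta_rot":[0,0,-2.2],"jaw":8.7},{"offset":[2.9,13.6,0.5],"delta_rot":[0,0,-2.2],"jaw":8.7},{"offset":[2.9,13.6,0.5],"delta_rot":[0,0,-2.2],"jaw":8.7}])

```text
time: 24.48
position: [0.6111, -0.2554, 0.1299]
tool_rot: [1.0, -0.016, -0.001, -0.001]
ft_force: [-0.1, 0.7, -0.2]
grip_width: 0.0873
```

```bash
python3 - <<'E'
from h import *
for i in range(3): camera('wrist')
goal((.613,-.263,.13),-2);look('w14')
T,im=load('w14');u=w2px('wrist',(.616,-.183,.016),T)[0].astype(int);print(u)
c=(u[0]-60,max(0,u[1]-45));print(c);save('w14c.png',im,(c[0],c[1],c[0]+120,c[1]+90),6)
E
```

```text
pos [ 0.6114 -0.2562  0.1304] yaw -1.8 -> offset [0.18 0.68 0.04] rot [-0.02  0.02  0.2 ] F [-0.2 -0.6  0.1] w 0.0869 t 24.6333
[320 110]
(np.int64(260), np.int64(65))
```

View pics/w14.png

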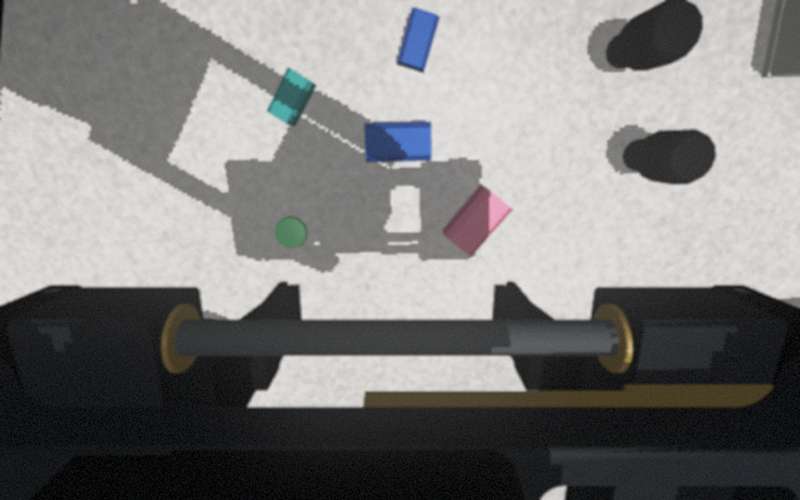

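View pics/w14c.png

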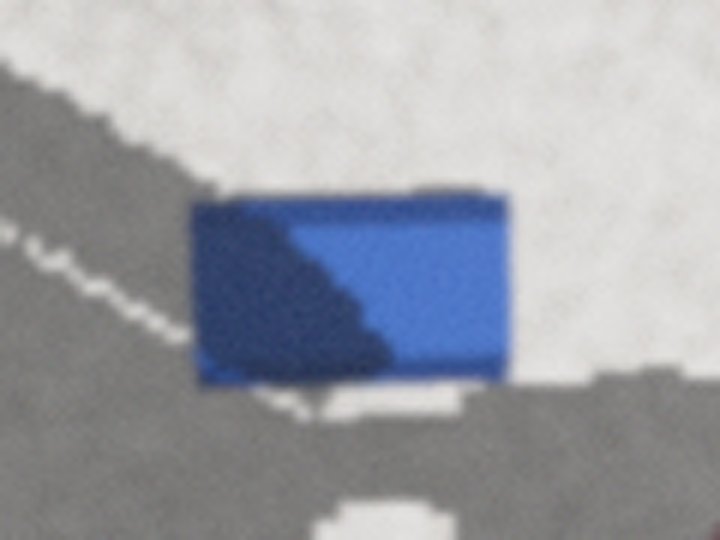

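```bash
python3 -c "
from h import *
T,_=load('w14');print(px2w('wrist',un([(192,200),(199,386),(508,383),(506,196)],(260,65),6),.018,T).round(4))
m=ends('w14',(196,293),(507,289),((260,65),6),.021)
goal((m[0],m[1],.0035),-2.2)
"
```

```text
[[ 0.5919 -0.1716  0.018 ]
 [ 0.5915 -0.1972  0.018 ]
 [ 0.6361 -0.1982  0.018 ]
 [ 0.6361 -0.1725  0.018 ]]
w14 centre [ 0.6139 -0.1847] len 0.0439 yaw -1.14
pos [ 0.6114 -0.2565  0.1304] yaw -1.82 -> offset [ 0.02 -7.19 12.69] rot [-0.01  0.    0.38] F [ 0.  -0.1  0.3] w 0.087 t 24.6833
```

>>> drive_tool(plan=[{"offset":[0.1,-4,2],"delta_rot":[0,0,-0.6],"jaw":7.5},{"offset":[0.1,-7.15,4],"delta_rot":[0,0,-0.6],"jaw":7.5},{"offset":[0.1,-7.15,7],"delta_rot":[0,0,-0.6],"jaw":7.5},{"offset":[0.1,-7.15,9],"delta_rot":[0,0,-0.6],"jaw":7.5},{"offset":[0.1,-7.15,11],"delta_rot":[0,0,-0.6],"jaw":7.5},{"offset":[0.1,-7.15,12.6],"delta_rot":[0,0,-0.6],"jaw":7.5},{"offset":[0.1,-7.15,12.6],"delta_rot":[0,0,-0.6],"jaw":7.5},{"offset":[0.1,-7.15,12.6],"delta_rot":[0,0,-0.6],"jaw":7.5}])

```text
time: 25.35
position: [0.6145, -0.1859, 0.0039]
tool_rot: [1.0, -0.011, -0.001, -0.0]
ft_force: [-0.3, -0.6, -0.4]
grip_width: 0.0753
```

```bash
python3 -c "
from h import *
camera('wrist')
goal((.6139,-.1849,.0035),-1.2)
"
```

```text
pos [ 0.6148 -0.1862  0.0047] yaw -1.3 -> offset [-0.1  -0.13  0.12] rot [ 0.   0.  -0.1] F [-0.4  0.1  0.1] w 0.0751 t 25.4
```

>>> drive_tool(plan=[{"offset":[-0.1,-0.1,0.1],"delta_rot":[0,0,0],"jaw":6.5},{"offset":[-0.1,-0.1,0.1],"delta_rot":[0,0,0],"jaw":5.0},{"offset":[-0.1,-0.1,0.1],"delta_rot":[0,0,0],"jaw":3.8},{"offset":[-0.1,-0.1,0.1],"delta_rot":[0,0,0],"jaw":3.8},{"offset":[-0.1,-0.1,0.1],"delta_rot":[0,0,0],"jaw":3.8},{"offset":[-0.1,-0.1,0.1],"delta_rot":[0,0,0],"jaw":3.8},{"offset":[-0.1,-0.1,0.1],"delta_rot":[0,0,0],"jaw":3.8},{"offset":[-0.1,-0.1,0.1],"delta_rot":[0,0,0],"jaw":3.8}])

```text
time: 26.07
position: [0.6139, -0.1856, 0.0036]
tool_rot: [1.0, -0.012, 0.0, 0.0]
ft_force: [0.1, -0.9, 2.7]
grip_width: 0.0449
```

```bash
python3 -c "
from h import *
goal((.6139,-.1849,.0035),-1.2)
look('w15',(250,210,400,320),5)
goal((.537,.12,.11),-8.2)
"
```

```text
pos [ 0.6139 -0.1856  0.0036] yaw -1.33 -> offset [-0.   -0.07  0.01] rot [ 0.02 -0.03 -0.13] F [ 0.1 -0.9  2.7] w 0.0449 t 26.0667
pos [ 0.6139 -0.1856  0.0036] yaw -1.32 -> offset [ -8.39 -30.38 -10.66] rot [ 0.02 -0.03  6.88] F [-0.4 -1.3  3.8] w 0.0452 t 26.1167
```

View pics/w15.png

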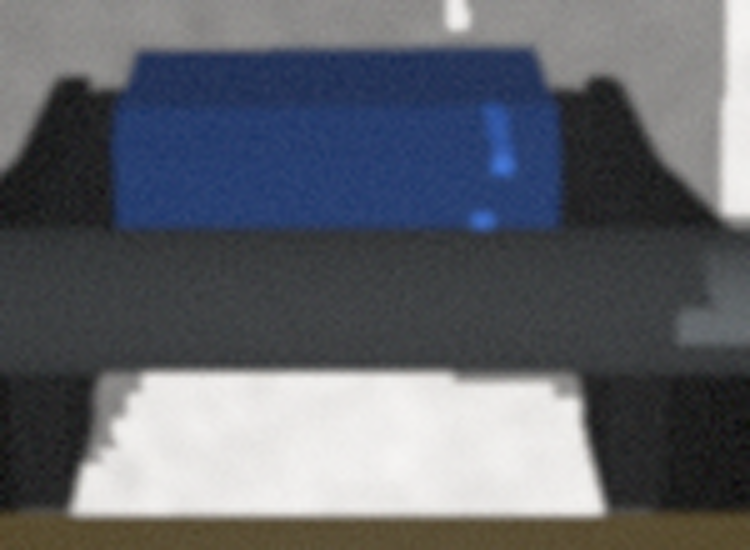

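```bash
python3 - <<'E'
from h import *
T,_=load('w15')
for u,v in [(135,52.5),(335,50),(535,47.5)]:
    w=px2w('wrist',un((u,v),(250,210),5),0.0,T)[0]; print((np.linalg.inv(T)@np.r_[w,1])[:3]*1000)
E
```

```text
[-23.59212992 -13.20350497   3.54454462]
[ -0.96679164 -13.47480873   3.55662087]
[ 21.64644028 -13.74596732   3.56869065]
```

>>> drive_tool(plan=[{"offset":[0,0,-3],"delta_rot":[0,0,0],"jaw":3.8},{"offset":[0,0,-7],"delta_rot":[0,0,0],"jaw":3.8},{"offset":[0,0,-11],"delta_rot":[0,0,0],"jaw":3.8},{"offset":[-8.4,-30,-11],"delta_rot":[0,0,6.9],"jaw":3.8},{"offset":[-8.4,-30,-11],"delta_rot":[0,0,6.9],"jaw":3.8},{"offset":[-8.4,-30,-11],"delta_rot":[0,0,6.9],"jaw":3.8},{"offset":[-8.4,-30,-11],"delta_rot":[0,0,6.9],"jaw":3.8},{"offset":[-8.4,-30,-11],"delta_rot":[0,0,6.9],"jaw":3.8}])

```text
time: 26.78
position: [0.561, 0.0179, 0.113]
tool_rot: [0.997, -0.072, -0.0, -0.0]
ft_force: [0.9, -0.1, -1.3]
grip_width: 0.045
```

```bash
python3 -c "
from h import *
goal((.534,.12,.13),-8.15)
"
```

```text
pos [0.561  0.0179 0.113 ] yaw -8.27 -> offset [-4.14 -9.71 -1.69] rot [-0.01  0.04 -0.12] F [ 0.9 -0.1 -1.3] w 0.045 t 26.7833
```

>>> drive_tool(plan=[{"offset":[-4,-9.5,-1.7],"delta_rot":[0,0,0],"jaw":3.8},{"offset":[-4,-9.5,-1.7],"delta_rot":[0,0,0],"jaw":3.8},{"offset":[-4,-9.5,-1.7],"delta_rot":[0,0,0],"jaw":3.8},{"offset":[-4,-9.5,-1.7],"delta_rot":[0,0,0],"jaw":3.8},{"offset":[-4,-9.5,-1.7],"delta_rot":[0,0,0],"jaw":3.8},{"offset":[-4,-9.5,-1.7],"delta_rot":[0,0,0],"jaw":3.8},{"offset":[-4,-9.5,-1.7],"delta_rot":[0,0,0],"jaw":3.8},{"offset":[-4,-9.5,-1.7],"delta_rot":[0,0,0],"jaw":3.8}])

```text
time: 27.45
position: [0.5366, 0.1147, 0.1298]
tool_rot: [0.997, -0.073, -0.0, 0.0]
ft_force: [-0.1, -0.7, -1.6]
grip_width: 0.0447
```

```bash
python3 -c "
from h import *
for i in range(3): camera('wrist')
look('w16',(190,0,430,180),3.3)
goal((.5457,.190,.02),-8.15)
"
```

```text
pos [0.5364 0.1153 0.13  ] yaw -8.31 -> offset [-0.15 -7.53 11.  ] rot [ 0.    0.01 -0.16] F [ 0.1  0.1 -0.4] w 0.0449 t 27.65
```

View pics/w16.png

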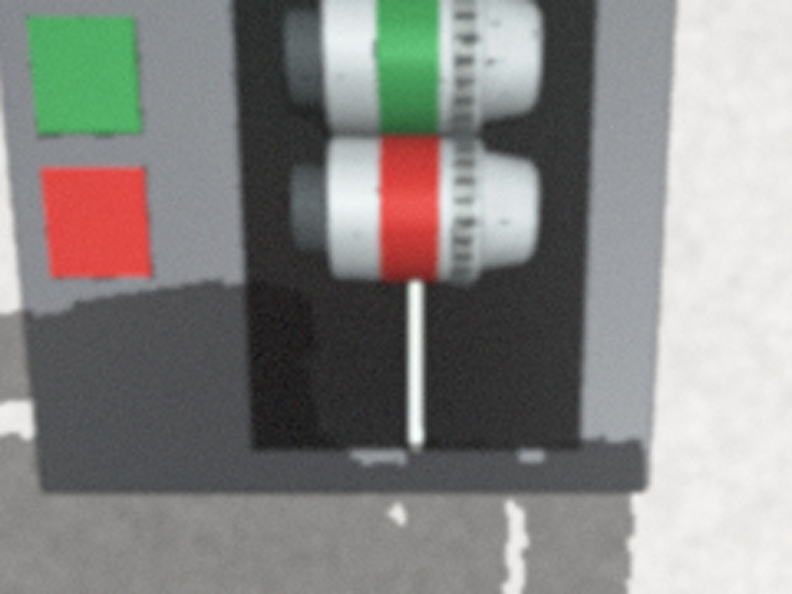

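```bash
python3 - <<'E'
from tr import *
c=((190,0),3.3)
P=[]
for (r1,r2,l1,l2),y in [(((135,17),(142,132),(27,17),(37,133)),.014),(((145,167),(152,277),(41,169),(51,279)),-.02)]:
    P+=[(r1,(-.049,y+.013),.01),(r2,(-.049,y-.013),.01),(l1,(-.075,y+.013),.01),(l2,(-.075,y-.013),.01)]
P+=[((42,492),(-.085,-.09),.008),((648,488),(.085,-.09),.008)]
th,t,A,T=trayfit('w16',P,c)
intray('w16',(290,209),(542,211),c,.024,th,t)
# silhouette of red barrel vs tray y
X=calibration('wrist')['tool_from_camera'];cam=(T@X)[:3,3]
ey=A@[0,1];cy=(cam[:2]-t)@ey;
def ang(p):
    w=px2w('wrist',un(p,*c),0.0,T)[0]; return np.arctan2((w[:2]-t)@ey-cy,cam[2])
a=(ang((412,137))+ang((412,281)))/2; print('barrel tray y', cy+np.tan(a)*(cam[2]-.024))
E
```

```text
tray -7.888917881435736 [0.5335 0.2466] res mm
 [[ 0.4973 -0.3878]
 [ 0.2218 -0.0117]
 [ 0.082  -0.1104]
 [-0.2031  0.036 ]
 [ 0.3268 -0.115 ]
 [ 0.0401 -0.3799]
 [-0.1187 -0.3035]
 [-0.3288 -0.6044]
 [ 1.0195  0.9106]
 [-1.5369  0.9662]]
Y [0.5599 0.2914]
G [0.5552 0.2577]
R [0.5506 0.224 ]
chock [0.5463 0.1933]
w16 centre [0.5506 0.2243] len 0.0613 yaw -8.78
  in tray [ 0.02   -0.0198]
barrel tray y -0.019937342375125344
```

>>> drive_tool(plan=[{"offset":[-0.1,-4,2],"delta_rot":[0,0,0.1],"jaw":3.8},{"offset":[-0.1,-7.3,4],"delta_rot":[0,0,0.1],"jaw":3.8},{"offset":[-0.1,-7.3,7],"delta_rot":[0,0,0.1],"jaw":3.8},{"offset":[-0.1,-7.3,9.5],"delta_rot":[0,0,0.1],"jaw":3.8},{"offset":[-0.1,-7.3,11],"delta_rot":[0,0,0.1],"jaw":3.8},{"offset":[-0.1,-7.3,11],"delta_rot":[0,0,0.1],"jaw":3.8},{"offset":[-0.1,-7.3,11],"delta_rot":[0,0,0.1],"jaw":3.8},{"offset":[-0.1,-7.3,11],"delta_rot":[0,0,0.1],"jaw":3.8}])

```text
time: 28.32
position: [0.5466, 0.1884, 0.021]
tool_rot: [0.997, -0.073, 0.001, -0.0]
ft_force: [-0.6, 0.7, -0.9]
grip_width: 0.0444
```

```bash
python3 -c "
from h import *
for i in range(3): camera('wrist')
goal((.5465,.1950,.0117),-8.15)
"
```

```text
pos [0.5468 0.1884 0.0217] yaw -8.34 -> offset [-0.13 -0.64  1.  ] rot [-0.05 -0.16 -0.19] F [-0.5  0.1 -1.5] w 0.0447 t 28.4667
```

>>> drive_tool(plan=[{"offset":[-0.05,0,0.3],"delta_rot":[0,0,-0.2],"jaw":3.8},{"offset":[-0.05,0,0.6],"delta_rot":[0,0,-0.2],"jaw":3.8},{"offset":[-0.05,0,0.85],"delta_rot":[0,0,-0.2],"jaw":3.8},{"offset":[-0.05,0,0.85],"delta_rot":[0,0,-0.2],"jaw":3.8},{"offset":[-0.05,-0.2,0.85],"delta_rot":[0,0,-0.2],"jaw":3.8},{"offset":[-0.05,-0.3,0.85],"delta_rot":[0,0,-0.2],"jaw":3.8},{"offset":[-0.05,-0.3,0.85],"delta_rot":[0,0,-0.2],"jaw":3.8},{"offset":[-0.05,-0.3,0.85],"delta_rot":[0,0,-0.2],"jaw":3.8}])

```text
time: 29.13
position: [0.5455, 0.1917, 0.0116]
tool_rot: [0.997, -0.071, -0.0, 0.0]
ft_force: [0.2, 0.0, -0.7]
grip_width: 0.0454
```

```bash
python3 -c "
from h import *
for i in range(3): camera('wrist')
goal((.5465,.1950,.0117),-8.15)
"
```

```text
pos [0.5455 0.1916 0.0116] yaw -8.12 -> offset [ 0.05 -0.35 -0.01] rot [0.   0.01 0.03] F [ 0.1 -0.2 -0.7] w 0.0447 t 29.2833
```

>>> drive_tool(plan=[{"offset":[0.05,-0.1,0],"delta_rot":[0,0,0],"jaw":3.8},{"offset":[0.05,-0.2,0],"delta_rot":[0,0,0],"jaw":3.8},{"offset":[0.05,-0.3,0],"delta_rot":[0,0,0],"jaw":3.8},{"offset":[0.05,-0.35,0],"delta_rot":[0,0,0],"jaw":3.8},{"offset":[0.05,-0.38,0],"delta_rot":[0,0,0],"jaw":3.8},{"offset":[0.05,-0.38,0],"delta_rot":[0,0,0],"jaw":3.8},{"offset":[0.05,-0.38,0],"delta_rot":[0,0,0],"jaw":3.8},{"offset":[0.05,-0.38,0],"delta_rot":[0,0,0],"jaw":3.8}])

```text
time: 29.95
position: [0.5466, 0.1953, 0.0117]
tool_rot: [0.997, -0.071, 0.0, -0.0]
ft_force: [-1.0, 0.4, -0.8]
grip_width: 0.0447
```

```bash
python3 -c "
from h import *
for i in range(2): camera('wrist')
goal((.5465,.1950,.0117),-8.15); look('w17')
"
```

```text
pos [0.5465 0.1953 0.0117] yaw -8.13 -> offset [ 0.    0.03 -0.  ] rot [0.   0.01 0.02] F [ 0.  -0.4 -1.7] w 0.0448 t 30.05
```

View pics/w17.png

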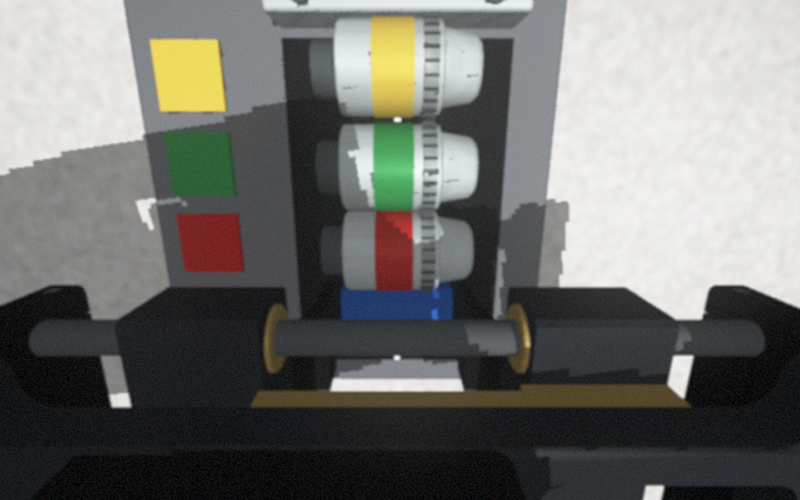

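>>> drive_tool(plan=[{"offset":[0,0,0],"delta_rot":[0,0,0],"jaw":4.8},{"offset":[0,0,0],"delta_rot":[0,0,0],"jaw":5.5},{"offset":[0,0,0],"delta_rot":[0,0,0],"jaw":6.5},{"offset":[0,0,0],"delta_rot":[0,0,0],"jaw":6.5},{"offset":[0,0,-3],"delta_rot":[0,0,0],"jaw":6.5},{"offset":[0,0,-7],"delta_rot":[0,0,0],"jaw":6.5},{"offset":[0,0,-11],"delta_rot":[0,0,0],"jaw":6.5},{"offset":[0,1,-13],"delta_rot":[0,0,0],"jaw":6.5}])

```text
time: 30.77
position: [0.5476, 0.1869, 0.1461]
tool_rot: [0.998, -0.07, 0.004, -0.001]
ft_force: [0.7, -0.3, 0.4]
grip_width: 0.065
```

>>> drive_tool(plan=[{"offset":[0,4,0],"delta_rot":[0,0,0],"jaw":8.7},{"offset":[0,8,0],"delta_rot":[0,0,0],"jaw":8.7},{"offset":[0,9,0],"delta_rot":[0,0,0],"jaw":8.7},{"offset":[0,9,0],"delta_rot":[0,0,0],"jaw":8.7},{"offset":[0,9,0],"delta_rot":[0,0,0],"jaw":8.7},{"offset":[0,9,0],"delta_rot":[0,0,0],"jaw":8.7},{"offset":[0,9,0],"delta_rot":[0,0,0],"jaw":8.7},{"offset":[0,9,0],"delta_rot":[0,0,0],"jaw":8.7}])

```text
time: 31.43
position: [0.5325, 0.0975, 0.1414]
tool_rot: [0.998, -0.07, -0.0, -0.0]
ft_force: [-0.3, -0.5, 0.2]
grip_width: 0.087
```

```bash
python3 -c "
from h import *
for i in range(4): camera('wrist')
look('w18',(190,0,430,180),3.3);goal((.534,.105,.13),-8.15)
"
```

```text
pos [0.5324 0.0968 0.1416] yaw -8.07 -> offset [ 0.04 -0.84  1.16] rot [-0.    0.01  0.08] F [ 0.3 -0.8  1.1] w 0.0869 t 31.6833
```

View pics/w18.png

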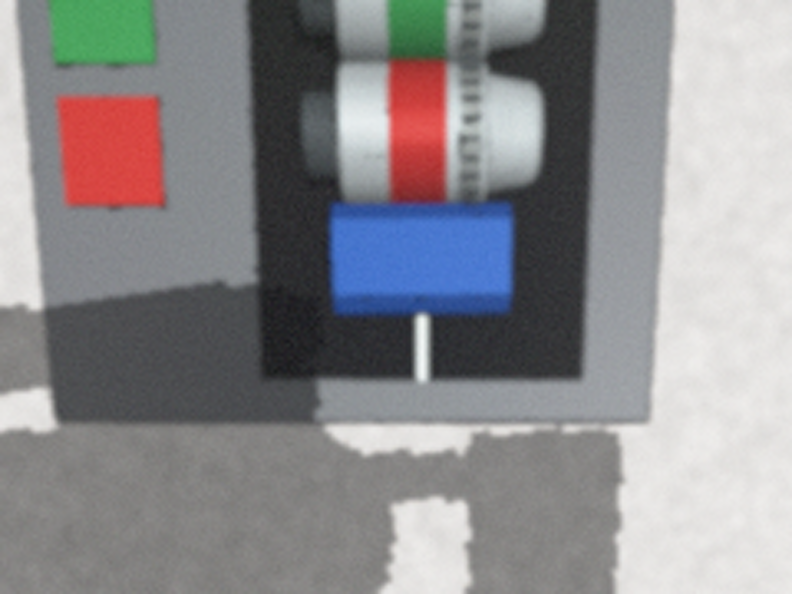

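>>> drive_tool(plan=[{"offset":[0,-3,0],"delta_rot":[0,0,0],"jaw":8.7},{"offset":[0,-5,0],"delta_rot":[0,0,0],"jaw":8.7},{"offset":[0,-5,0],"delta_rot":[0,0,0],"jaw":8.7},{"offset":[0,-5,0],"delta_rot":[0,0,0],"jaw":8.7},{"offset":[0,-5,0],"delta_rot":[0,0,0],"jaw":8.7},{"offset":[0,-5,0],"delta_rot":[0,0,0],"jaw":8.7},{"offset":[0,-5,0],"delta_rot":[0,0,0],"jaw":8.7},{"offset":[0,-5,0],"delta_rot":[0,0,0],"jaw":8.7}])

```text
time: 32.35
position: [0.5395, 0.145, 0.1417]
tool_rot: [0.997, -0.071, -0.0, 0.0]
ft_force: [0.8, -0.5, 0.4]
grip_width: 0.0872
```

```bash
python3 -c "
from h import *
for i in range(3): camera('wrist')
look('w19',(190,0,430,180),3.3)
T,im=load('w19');save('w19c.png',im,(270,70,370,145),7.5)
"
```

```text
(no output)
```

View pics/w19.png

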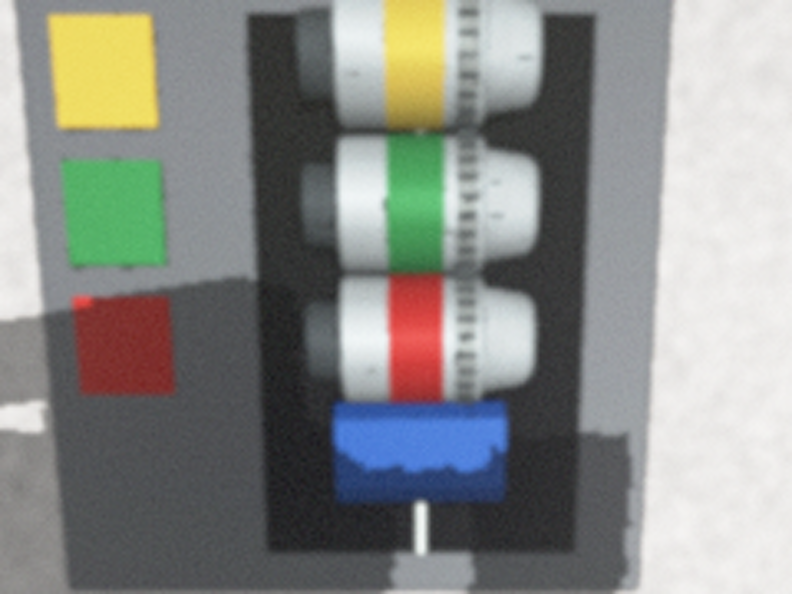

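View pics/w19c.png

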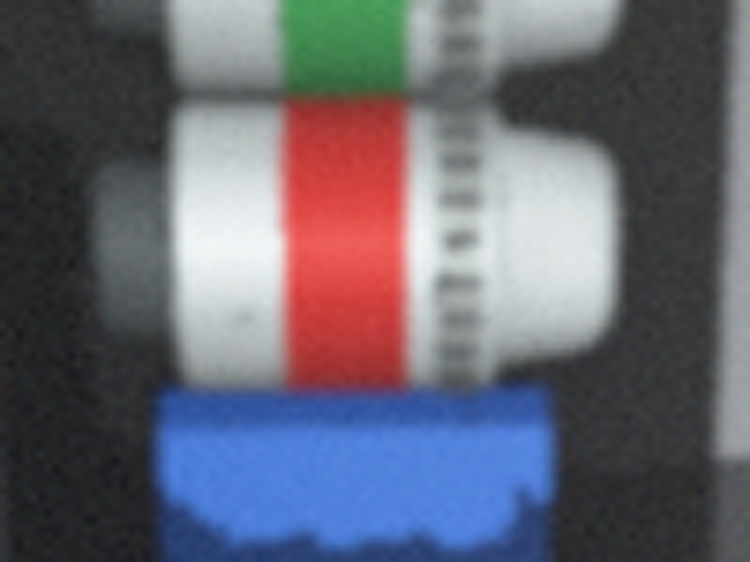

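```bash
python3 - <<'E'
from tr import *
c=((190,0),3.3)
P=[]
for (r1,r2,l1,l2),y in [(((153,15),(158,128),(48,15),(57,129)),.048),(((160,159),(166,264),(61,160),(70,266)),.014),(((169,295),(174,394),(73,297),(81,395)),-.02)]:
    P+=[(r1,(-.049,y+.013),.01),(r2,(-.049,y-.013),.01),(l1,(-.075,y+.013),.01),(l2,(-.075,y-.013),.01)]
th,t,A,T=trayfit('w19',P,c)
intray('w19',(304,341),(538,341),c,.024,th,t)
intray('w19',(301,206),(541,206),c,.024,th,t)
intray('w19',(334,452),(507,451),c,.026,th,t)
intray('w19',(297,58),(543,58),c,.024,th,t)
cv=camera('top');save('top_end.png',cv,(170,90,490,290),2.4)
E
```

```text
tray -8.102513231685784 [0.5335 0.2462] res mm
 [[ 0.5819 -0.1151]
 [ 0.024  -0.2746]
 [-0.1789  0.0365]
 [-0.4526 -0.4035]
 [ 0.1181  0.277 ]
 [-0.0392  0.2746]
 [-0.0271  0.0973]
 [-0.0941 -0.1864]
 [ 0.2539  0.2968]
 [-0.0968  0.1843]
 [ 0.0052 -0.1437]
 [-0.0946 -0.0433]]
Y [0.56   0.2909]
G [0.5552 0.2573]
R [0.5504 0.2236]
chock [0.5461 0.1929]
w19 centre [0.5503 0.2244] len 0.0614 yaw -8.2
  in tray [ 0.0198 -0.0192]
w19 centre [0.555  0.2569] len 0.0609 yaw -8.2
  in tray [0.0199 0.0136]
w19 centre [0.5462 0.1964] len 0.0463 yaw -7.88
  in tray [ 0.0196 -0.0476]
w19 centre [0.5596 0.2903] len 0.0603 yaw -8.2
  in tray [0.0197 0.0473]
```

View pics/top_end.png

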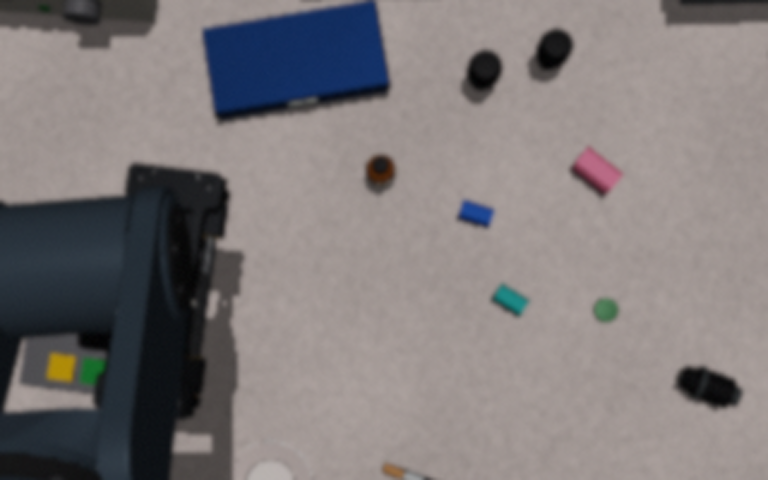

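```bash
python3 -c "
from rig import *
print(hand_in(), get_obs()['time'])"
```

```text
the job is handed in; nothing more can be done
the job is handed in; nothing more can be done
```

The red, green and yellow objectives are lying in front of their own tabs on the white line. I set the blue chock last, against the red one at the open end, and handed the job in at about 33 s.

- **Objective positions:** The last wrist-camera check had all three at x ≈ +20 mm on the tray. In y they read +47.3 (yellow), +13.6 (green) and −19.2 (red), so each is within 0.8 mm of nominal. All three lie parallel to the tray to about 0.1°. This depends on the camera calibration, which is good to about 2 mm; placing by the same camera should cancel most of that error.
- **Chock:** Its centre is at x = 19.6, y = −47.6 mm and it is parallel to within about 0.3°. A near-vertical view showed no gap to the red objective. I placed it by position, because contact was too light to show in the force reading.
- **One disagreement:** The measured chock-to-red distance is 28.4 mm, where touching should give 29 mm. That is within measuring error.
- **Gaps in the row:** The gaps are slightly uneven, about 1.7 mm between yellow and green and about 0.8 mm between green and red. The chock appears to have nudged the red one by about half a millimetre.
- **Bystanders and arm:** In the last top picture the black objective, the bottle and the other items look where they were. The gripper was open and clear of everything. The highest force reading at any stop was about 6 N.

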